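Clip the snack boxes shut and put them away in the chiller

TASK

Put the packed snack boxes away in the chiller: draw its empty tray out in front. With the help of the bent steel stop, press the clip on one end of each box fully shut, turn the box round and press the clip on its other end shut; stand all the boxes upright on the tray, then slide the tray straight back in until it is fully home.

Things in the scene. Friction and masses are not known exactly. Their poses are not given: they have to be found in the camera images.
- stop: Bent stainless steel stop screwed to the worktop (fixed): an upright plate 100 wide (y), 3 thick, 46 high with a rolled top edge (top at 49.5), foot flange and two braces behind it. Origin on the worktop at the middle of its upright front face; +x points through the plate to its back, so a box is pressed against it moving along the stop's +x.
- chiller: Low white chiller cabinet (fixed), 120 deep (x) x 242 wide (y) x 92 high, open in front (-x) and underneath: the tray slides on the worktop into its hidden bay, 226 wide, 112 deep, 84 high. Steel lead-in cheeks 44 high flare out from both sides of the mouth at 28 degrees, about 25 forward. Origin on the worktop under its centre; x points into the bay.
- bay_mouth (a point): Middle of the bay's mouth, on the worktop, in the plane of the chiller's front (60 in front of the chiller's origin); axes as the chiller.
- bay_home (a point): Where the tray's origin lies when the tray is fully home against the bay's back wall; axes as the chiller. It is 3 in front of the chiller's origin (57 behind the mouth).
- tray: Loose aluminium tray, 110 deep (x) x 218 wide (y), walls 14 high and 3 thick, floor 3 thick, about 0.25 kg; room for four boxes side by side, lengthwise along x, at y = -78, -26, +26, +78. Starts in or nearly in the bay. Origin under its centre. Its grip fin sticks out in front, on -x.
- tray_grip (a point): Middle of the tray's black grip fin: 12 thick (y), 56 long (x), from 4 to 34 above the worktop; this point is 90 in front of the tray's origin and 26 up.
- box_a: Clip-lid snack box (may be absent), about 0.13 kg: pale body 88 long (x) x 42 wide (y), fixed white lid 94 x 46, its top 48 up. On it a bar handle 14 thick (x), 38 long (y), 48 to 70 up. On each short end (+x, -x) a grey clip 30 wide, 22 long on a hinge 49.5 out, 44 up. 104 long over both shut clips. Origin under its centre.
- box_a_handle (a point): Middle of that box's bar handle, 59 above the box's underside.
- box_a_clip_p (a joint): Clip on the +x end of box_a: 0 = shut, hanging flat against the end of the box; grows as its lower edge swings out and up (rad, opens to 1.0 at most). Light friction hinge (15 N mm), no spring: stays where it is left. Pushed squarely against an upright plate it folds down shut with a few newtons.
- box_a_clip_m (a joint): Clip on the -x end of box_a: 0 = shut, hanging flat against the end of the box; grows as its lower edge swings out and up (rad, opens to 1.0 at most). Light friction hinge (15 N mm), no spring: stays where it is left. Pushed squarely against an upright plate it folds down shut with a few newtons.
- box_b: Clip-lid snack box (may be absent), about 0.13 kg: pale body 88 long (x) x 42 wide (y), fixed white lid 94 x 46, its top 48 up. On it a bar handle 14 thick (x), 38 long (y), 48 to 70 up. On each short end (+x, -x) a grey clip 30 wide, 22 long on a hinge 49.5 out, 44 up. 104 long over both shut clips. Origin under its centre.
- box_b_handle (a point): Middle of that box's bar handle, 59 above the box's underside.
- box_b_clip_p (a joint): Clip on the +x end of box_b: 0 = shut, hanging flat against the end of the box; grows as its lower edge swings out and up (rad, opens to 1.0 at most). Light friction hinge (15 N mm), no spring: stays where it is left. Pushed squarely against an upright plate it folds down shut with a few newtons.
- box_b_clip_m (a joint): Clip on the -x end of box_b: 0 = shut, hanging flat against the end of the box; grows as its lower edge swings out and up (rad, opens to 1.0 at most). Light friction hinge (15 N mm), no spring: stays where it is left. Pushed squarely against an upright plate it folds down shut with a few newtons.
- box_c: Clip-lid snack box (may be absent), about 0.13 kg: pale body 88 long (x) x 42 wide (y), fixed white lid 94 x 46, its top 48 up. On it a bar handle 14 thick (x), 38 long (y), 48 to 70 up. On each short end (+x, -x) a grey clip 30 wide, 22 long on a hinge 49.5 out, 44 up. 104 long over both shut clips. Origin under its centre.
- box_c_handle (a point): Middle of that box's bar handle, 59 above the box's underside.
- box_c_clip_p (a joint): Clip on the +x end of box_c: 0 = shut, hanging flat against the end of the box; grows as its lower edge swings out and up (rad, opens to 1.0 at most). Light friction hinge (15 N mm), no spring: stays where it is left. Pushed squarely against an upright plate it folds down shut with a few newtons.
- box_c_clip_m (a joint): Clip on the -x end of box_c: 0 = shut, hanging flat against the end of the box; grows as its lower edge swings out and up (rad, opens to 1.0 at most). Light friction hinge (15 N mm), no spring: stays where it is left. Pushed squarely against an upright plate it folds down shut with a few newtons.
- box_d: Clip-lid snack box (may be absent), about 0.13 kg: pale body 88 long (x) x 42 wide (y), fixed white lid 94 x 46, its top 48 up. On it a bar handle 14 thick (x), 38 long (y), 48 to 70 up. On each short end (+x, -x) a grey clip 30 wide, 22 long on a hinge 49.5 out, 44 up. 104 long over both shut clips. Origin under its centre.
- box_d_handle (a point): Middle of that box's bar handle, 59 above the box's underside.
- box_d_clip_p (a joint): Clip on the +x end of box_d: 0 = shut, hanging flat against the end of the box; grows as its lower edge swings out and up (rad, opens to 1.0 at most). Light friction hinge (15 N mm), no spring: stays where it is left. Pushed squarely against an upright plate it folds down shut with a few newtons.
- box_d_clip_m (a joint): Clip on the -x end of box_d: 0 = shut, hanging flat against the end of the box; grows as its lower edge swings out and up (rad, opens to 1.0 at most). Light friction hinge (15 N mm), no spring: stays where it is left. Pushed squarely against an upright plate it folds down shut with a few newtons.

How it is judged:
By the outcome, as a careful person would: the job done as asked, in the order asked, and still so for the second after the job is handed in, with the robot touching nothing.
Of box_a, box_b, box_c, box_d only 3 to 4 are there at a start; the rules pass over those that are not, and their reading is None.
At some moment in a run one of box_a, box_b, box_c, box_d may be knocked a few centimetres aside while the robot is not near it.
Once in a run the grip may slacken for a moment while it holds something.
It also fails if it takes over 210 s, if anything falls off the work surface, if the arm or the gripper's body presses on something with over 40 N, if the wrist force passes 120 N, or if a joint passes its speed limit or range.

ROBOT

A 6-joint arm with a two-finger parallel gripper is mounted at the origin on a cart in front of the work surface, level with it; the furniture and walls round the work are solid. World frame = base frame: x ahead of the robot, y to its left, z up, the work surface at z = 0. Lengths are in mm, angles in rad, forces in N, time in s.
With the tool pointing down it reaches from about 325 to 900 mm from the base axis. Payload 6.1 kg.
Tool frame: the origin (TCP) lies on the centre line of the jaws, within the pads' length; the fingertips stand 17 mm ahead of it and the grasp point (between the pads) lies 2 mm behind it; z points along the fingers, y is the line along which they close (so a half turn about z gives the same grasp; the last joint's range is limited). The gripper opens to 87 mm and grips with 3 to 60 N. Pads are 19 mm wide; open, the fingers measure 117 mm over their backs; the gripper's body (75 mm by 190 mm) begins 51 mm behind the grasp point.
Start: joints at [1.101, 0.22, 1.526, -0, 1.395, -0.126], TCP at [210.665, 588.418, 239.538] pointing down, gripper open.
Joint ranges: [-2.98, 2.98], [-0.91, 2.08], [0.09, 2.57], [-1.24, 4.39], [0.2, 2.65], [-2.68, 2.68]. Speed limits (rad/s): [2.57, 2.57, 3.01, 3.14, 3.14, 3.14].

INTERFACE

Orientations are given as a unit quaternion [w, x, y, z].
In Python, from cell import env, cams gives the robot as it stands.
- The arm moves only by the tool move_arm, never from a script. Its argument "motion" is a list of rows, each a list of 7 numbers: the shift along the tool's x, y, z in cm, then the turn, a rotation vector about the tool's x, y, z in rad, then the finger opening in cm, from 0 to 8.7. In form: [[dx, dy, dz, ax, ay, az, grip], ...]. A call has 1 to 12 rows; each row shifts and turns the commanded pose from where the row before left it, along the tool's axes as they then stand; what a row does not reach is not made up. A row lasts 1/12 s, in which the tool goes at most 41.7 mm and 7.16 degrees, less where a joint would pass 70% of its speed; a pose out of reach is approached as far as the arm can. A call is refused whole if a number of a shift passes 4.17 or a number of a turn 0.125, either way. A call with a gripper value outside its range is refused whole. The fingers move at their own pace and stop on an object; "grip_force" is the grip in N (left out, the last holds). Time passes only in rows, so rows that do not move let the fingers close. It gives the time, the measured TCP pose, the force, the opening and the grip force at its end, in the units of the state.
- env.observe(): the state, without advancing time (a new reading comes with each control period).
- cams.snapshot(name): name is "scene" or "top"; returns a dict with "frame" (480x640x3 uint8, red, green, blue), "z_map" (480x640 float32, mm along the optical axis (not along the pixel's ray), 0 where there is no reading), "intrinsics" (3x3 intrinsics, pixels), "k1" (the pictures are not rectified: a ray, as slopes to the right and down, at radius r is drawn at 1 + k1 r^2 times it, then the intrinsics apply), "pose" (4x4, takes a point from camera to world coordinates). Camera axes: x right, y down, z forward; pixel columns grow to the right and rows downward; lengths in mm; the calibration is good to about 2 mm. A picture is of the moment at which its call begins.
- env.sign_off(): hands the job in; it is judged then, once.
Trained networks look in the newest picture that a camera, given by its name, has taken for a name from the list of things; names that differ only in an ending like _2 or _b are one class to them, and where a whole thing is asked for, a point or a joint stands for the part that bears it (a point fixed in the world has none). Each returns a list of dicts, best first, with "score" (0 to 1); they miss things now and then, are a little off and sometimes report something else, mostly with a low value. They report only what shows in the picture. A call takes as long as a camera call.
- cams.boxes_of(label, camera): "centre" ([x, y, z] in mm, in world coordinates, good to about 4 mm: the middle of the surface that is visible of it).
- cams.mark_of(label, camera): "centre" ([x, y, z] in mm, in world coordinates, good to about 4 mm: a listed point, or the origin of a listed thing).
The state is a dict: "clock": time; "joint_positions": joint angles; "joint_velocities": joint speeds; "tau": joint torques, N m; "eef_pos": TCP position; "tool_rot": TCP orientation; "ft_force": force on the tool from outside, world axes, zero at the start; "ft_torque": the same for the moment, N m; "finger_gap": finger opening in mm; "grasp_force": force on a finger pad.
Only numpy, scipy, OpenCV 4.12 (cv2) and the standard library are available. Lean on these libraries where they do the work, as an engineer would, in place of code of your own. Each camera call takes 0.05 s, during which the arm holds its last target. There are 200 camera calls.

## Working session

There is one attempt and no reset: what is moved stays moved. The work goes in short steps, Python scripts to look and compute and a tool call to move; the robot and the scene stay as the last step left them, time stands still between calls to the robot, and variables do not carry over. Pictures are saved under pics/ and viewed, at most 14 in all, crops included, and the job is handed in when it is done.

Besides the shell and the picture viewer there is one more tool, called after "Request:" in YAML: its name, and indented under it one key for each argument. move_arm: Moves the arm, as the interface text tells. Its arguments: {"type":"object","properties":{"motion":{"type":"array","items":{"type":"array","items":{"type":"number"}}},"grip_force":{"type":"number"}},"required":["motion"]}

```bash
ls; mkdir -p pics; cat > h.py <<'E'
import numpy as np, cv2
from cell import env, cams
def snap(n,save=None):
    s=cams.snapshot(n)
    if save: cv2.imwrite('pics/'+save,s['frame'][:,:,::-1])
    return s
def cloud(s):
    K=s['intrinsics'];v,u=np.mgrid[0:480,0:640]
    a=(u-K[0][2])/K[0][0];b=(v-K[1][2])/K[1][1]
    x,y=a.copy(),b.copy()
    for _ in range(6):
        f=1+s['k1']*(x*x+y*y);x,y=a/f,b/f
    z=s['z_map'];P=np.stack([x*z,y*z,z,np.ones_like(z)],-1)@np.array(s['pose']).T
    P=P[...,:3];P[z==0]=np.nan
    return P
E
python3 - <<'E'
from h import *
np.set_printoptions(precision=1,suppress=True)
print(env.observe())
for c in ['scene','top']:
    s=snap(c,c+'0.png');print(c,np.array(s['pose']),s['k1'])
    for n in ['stop','chiller','tray','tray_grip','bay_mouth','bay_home','box_a','box_a_handle','box_a_clip_p']:
        print(n,[(np.round(d['centre']),round(d['score'],2)) for d in cams.mark_of(n,c)])
E
```

```text
pics
{'clock': 0.0, 'joint_positions': array([ 1.1,  0.2,  1.5, -0. ,  1.4, -0.1]), 'joint_velocities': array([ 0., -0., -0.,  0.,  0.,  0.]), 'tau': array([ -0. , -49.5, -38.7,   0.1,   0.1,  -0. ]), 'eef_pos': array([210.4, 587.9, 238.4]), 'tool_rot': array([-0. ,  0.2,  1. , -0. ]), 'ft_force': array([-0.5, -0.1,  0.2]), 'ft_torque': array([-0.,  0., -0.]), 'grasp_force': 0.0, 'finger_gap': 86.85826281740138}
scene [[   0.9   -0.3    0.3  225.9]
 [  -0.4   -0.6    0.7 -309.4]
 [  -0.    -0.7   -0.7  637.2]
 [   0.     0.     0.     1. ]] -0.09571902613794615
stop [(array([586., 394.,  -1.]), 0.79), (array([430., 327.,   1.]), 0.38)]
chiller [(array([657., 158.,  -2.]), 0.94)]
tray [(array([639., 151.,   2.]), 0.96)]
tray_grip [(array([559., 104.,  26.]), 0.8)]
bay_mouth [(array([459., 423.,  59.]), 0.27)]
bay_home []
box_a [(array([387., 275.,   5.]), 0.92), (array([426., 325.,  -2.]), 0.8), (array([332., 216.,   0.]), 0.66), (array([459., 426.,   1.]), 0.6)]
box_a_handle [(array([429., 323.,  57.]), 0.95)]Traceback (most recent call last):
  File "<stdin>", line 7, in <module>
ValueError: it knows: bay_home, bay_mouth, box, box_a_handle, box_b_handle, box_c_handle, box_d_handle, chiller, stop, tray, tray_grip
```

```bash
python3 - <<'E'
from h import *
np.set_printoptions(precision=1,suppress=True)
for c in ['scene','top']:
    s=snap(c,c+'1.png');np.savez(c+'1.npz',P=cloud(s),f=s['frame']);print(c,np.array(s['pose'])[:3,3])
    for n in ['stop','chiller','tray','tray_grip','bay_mouth','bay_home','box_a','box_a_handle']:
        if c=='top' or n=='box_a_handle': print(n,[(np.round(d['centre']),round(d['score'],2)) for d in cams.mark_of(n,c)])
E
```

```text
scene [ 225.9 -309.4  637.2]
box_a_handle [(array([430., 325.,  57.]), 0.77)]
top [ 321.   295.1 1013.3]
stop [(array([587., 395.,   1.]), 0.67), (array([426., 326.,  61.]), 0.39)]
chiller [(array([657., 165.,   0.]), 0.77)]
tray [(array([641., 153.,  -2.]), 0.76)]
tray_grip [(array([558., 109.,  25.]), 0.7)]
bay_mouth []
bay_home []
box_a [(array([391., 276.,  -2.]), 0.92), (array([428., 322.,  -2.]), 0.74), (array([464., 424.,   2.]), 0.73), (array([335., 216.,  -5.]), 0.62)]
box_a_handle [(array([427., 328.,  60.]), 0.58)]
```

View pics/scene1.png

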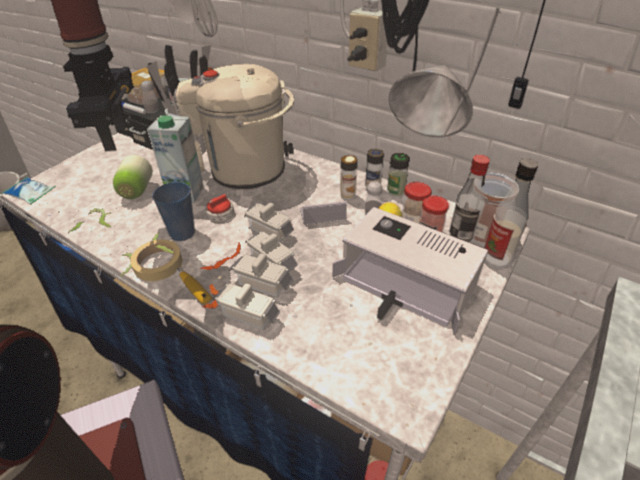

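View pics/top1.png

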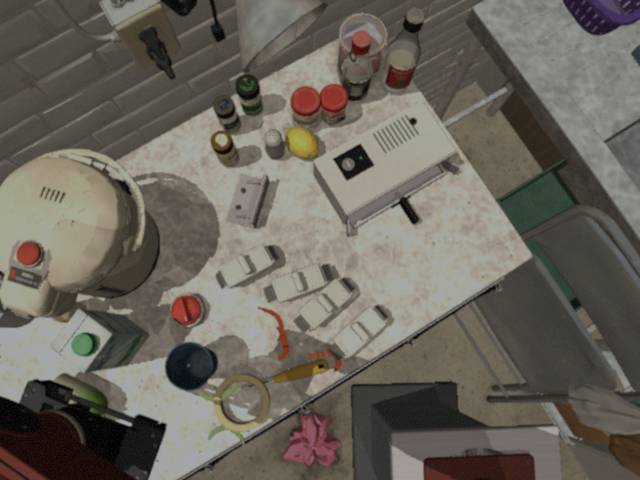

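The scene shows four boxes: in the top view at about (248,267), (300,283), (325,303) and (360,332). The stop is at (248,200), the chiller at (390,165) and the tray fin at (409,210). Next I'll measure yaws from the clouds.

```bash
cat > meas.py <<'E'
from h import *
def rect(P,c,r,z0,z1):
    m=(abs(P[...,2]-(z0+z1)/2)<(z1-z0)/2)&(np.hypot(P[...,0]-c[0],P[...,1]-c[1])<r)
    m=m.astype(np.uint8);n,l,st,_=cv2.connectedComponentsWithStats(m,connectivity=8)
    if n<2: return None
    k=1+np.argmax(st[1:,4]);Q=P[l==k]
    (cx,cy),(w,h),a=cv2.minAreaRect(Q[:,:2].astype(np.float32))
    if w<h: w,h,a=h,w,a+90
    a=(a+90)%180-90
    return np.round([cx,cy,np.median(Q[:,2]),w,h,a,np.radians(a),len(Q)],2)
if __name__=='__main__':
    for c in ['top','scene']:
        P=np.load(c+'1.npz')['P']
        for b in [(464,424),(427,325),(389,276),(333,216)]:
            print(c,b,'lid',rect(P,b,55,42,53),'handle',rect(P,b,40,62,75))
        print('stop',rect(P,(587,395),90,38,55)); print('chil',rect(P,(657,160),170,85,98))
        print('fin',rect(P,(558,107),45,25,38))
    P=np.load('top1.npz')['P']
    K=(abs(P[...,2])<6); 
    # surface edge
    for u,v in [(530,258),(497,284),(450,313),(520,240)]: print((u,v),P[v,u].round())
E
python3 meas.py
python3 - <<'E'
import numpy as np,cv2
for c,(x0,y0,x1,y1) in {'top':(200,120,470,370),'scene':(200,180,500,340)}.items():
    f=np.load(f'{c}1.npz')['f'][y0:y1,x0:x1,::-1]
    cv2.imwrite(f'pics/{c}_crop.png',cv2.resize(f,None,fx=2.4,fy=2.4,interpolation=cv2.INTER_CUBIC))
E
```

```text
top (464, 424) lid [ 4.5935e+02  4.2195e+02  4.7750e+01  1.0647e+02  4.6930e+01 -6.2020e+01
 -1.0800e+00  1.1920e+03] handle [458.93 422.11  69.09  37.88  14.04  28.21   0.49 161.  ]
top (427, 325) lid [ 4.1134e+02  3.1974e+02  4.7890e+01  1.0891e+02  7.6370e+01 -7.0790e+01
 -1.2400e+00  1.4230e+03] handle [4.2588e+02 3.2500e+02 6.9000e+01 3.7520e+01 1.3960e+01 1.9480e+01
 3.4000e-01 1.5800e+02]
top (389, 276) lid [ 3.9959e+02  2.8650e+02  4.8080e+01  1.0657e+02  7.9590e+01 -5.0330e+01
 -8.8000e-01  1.5970e+03] handle [385.93 276.86  68.82  37.31  14.11  39.49   0.69 165.  ]
top (333, 216) lid [ 3.3379e+02  2.1656e+02  4.8360e+01  1.0790e+02  4.6330e+01 -5.0080e+01
 -8.7000e-01  1.2430e+03] handle [334.73 214.99  69.31  37.75  14.01  40.19   0.7  169.  ]
stop [ 5.8745e+02  3.9859e+02  4.7390e+01  1.0033e+02  9.3600e+00 -1.6220e+01
 -2.8000e-01  2.5500e+02]
chil [ 6.5294e+02  1.5874e+02  9.2100e+01  2.4336e+02  1.2437e+02 -6.0410e+01
 -1.0500e+00  8.1200e+03]
fin [5.6432e+02 1.0905e+02 3.3130e+01 5.4960e+01 1.3010e+01 2.9590e+01
 5.2000e-01 1.8700e+02]
scene (464, 424) lid [461.08 421
[... 379 characters left out ...]
+01
 -8.8000e-01  1.0730e+03] handle [388.28 276.6   67.18  39.16  14.27  41.06   0.72 120.  ]
scene (333, 216) lid [ 3.3479e+02  2.1535e+02  4.6200e+01  1.0534e+02  4.7940e+01 -5.1280e+01
 -9.0000e-01  1.0020e+03] handle [334.92 215.31  67.21  38.46  13.28  40.02   0.7  149.  ]
stop [ 5.8882e+02  3.9871e+02  4.4280e+01  9.8670e+01  1.0220e+01 -1.6260e+01
 -2.8000e-01  2.2100e+02]
chil [ 6.5435e+02  1.5915e+02  9.0390e+01  2.4249e+02  1.2588e+02 -6.0920e+01
 -1.0600e+00  5.9300e+03]
fin [5.6592e+02 1.0851e+02 3.1650e+01 5.5820e+01 1.2300e+01 3.1200e+01
 5.4000e-01 1.6200e+02]
(530, 258) [ 504. -234. -239.]
(497, 284) [422. -74. -33.]
(450, 313) [367.  24. -41.]
(520, 240) [ 506. -117.   -2.]
```

View pics/top_crop.png

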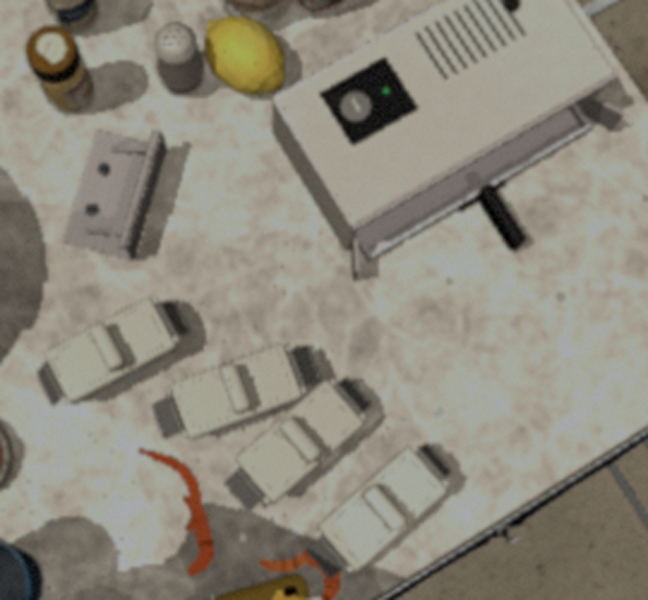

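View pics/scene_crop.png

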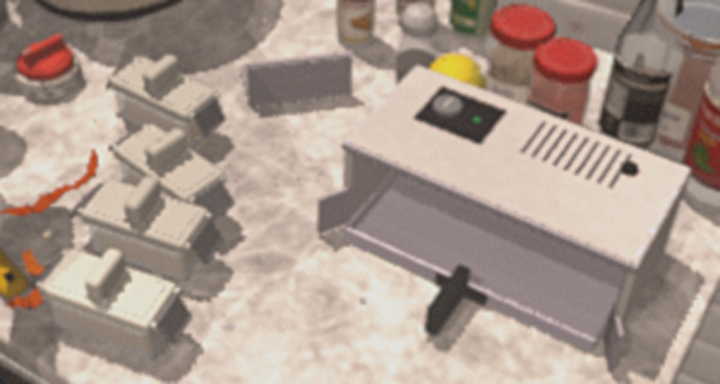

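All four boxes have their clips standing open (dark flaps at both ends). The stop faces world -y, with its axis at about 73.8°. The chiller yaw is about 29°, and the tray's fin at crop (500,215) is slightly out. Next, a move planner and a check of the wrist range.

```bash
cat > plan.py <<'E'
from h import *
from scipy.spatial.transform import Rotation as Ro
def tool(psi): # pointing down, tool y heading psi (deg)
    a=np.radians(psi);y=np.array([np.cos(a),np.sin(a),0]);z=np.array([0,0,-1.])
    return Ro.from_matrix(np.stack([np.cross(y,z),y,z],1))
def cur():
    o=env.observe();w,x,y,z=o['tool_rot'];return np.array(o['eef_pos']),Ro.from_quat([x,y,z,w]),o
def plan(wps,step=35,g=None):
    """wps: (x,y,z,psi,grip_cm); prints rows"""
    p,R,o=cur();yv=R.as_matrix()[:,1]
    print('at',p.round(1),'psi',round(np.degrees(np.arctan2(yv[1],yv[0])),1),'j6',round(o['joint_positions'][5],2),'j1',round(o['joint_positions'][0],2),'F',np.round(o['ft_force'],1),'gap',round(o['finger_gap'],1),'gf',round(o['grasp_force'],1),'t',round(o['clock'],1))
    rows=[];h=np.degrees(np.arctan2(yv[1],yv[0]))
    for w in wps:
        q=np.array(w[:3],float);T=tool(w[3]);dh=(w[3]-h)
        tot=(R.inv()*T).as_rotvec()
        dw=-np.radians(dh) # explicit turn sense about tool z (unwrapped)
        tot[2]=dw
        n=max(1,int(np.ceil(np.linalg.norm(q-p)/step)),int(np.ceil(abs(dw)/0.12)))
        for i in range(n):
            d=R.inv().apply((q-p)/n)/10
            r=tot/n
            rows.append([round(float(v),2) for v in d]+[round(float(v),3) for v in r]+[w[4]])
            R=R*Ro.from_rotvec(r)
        p=q;R=T;h=w[3]
    print(len(rows))
    for i in range(0,len(rows),12): print(str([[0 if v==0 else v for v in r] for r in rows[i:i+12]]).replace(' ',''))
E
python3 - <<'E'
from plan import *
p,R,o=cur();y=R.as_matrix()[:,1];psi=np.degrees(np.arctan2(y[1],y[0]))
j=o['joint_positions'];print(psi,np.degrees(j[0]-j[5]),np.degrees(j[0]+j[5]))
# psi = c + j1 - j6 (assumed)
c=psi-np.degrees(j[0]-j[5])
for nm,xy,h in [('press',(572,344),73.8),('tray',(546,99),29.5),('A',(460,422),-62+180),('B',(426,325),109.5),('C',(387,277),130),('D',(335,215),130),('fin',(565,108),120)]:
    j1=np.degrees(np.arctan2(xy[1],xy[0]));print(nm,round(j1,1),[ (h+180*k, round(c+j1-h-180*k,1)) for k in range(-2,3) if abs(c+j1-h-180*k)<153])
plan([(545,97,120,-60,8.7)])
E
```

```text
70.30189626123654 70.30213145123102 55.85127703962833
press 31.0 [(-106.2, np.float64(137.2)), (73.8, np.float64(-42.8))]
tray 10.3 [(29.5, np.float64(-19.2))]
A 42.5 [(-62, np.float64(104.5)), (118, np.float64(-75.5))]
B 37.3 [(-70.5, np.float64(107.8)), (109.5, np.float64(-72.2))]
C 35.6 [(-50, np.float64(85.6)), (130, np.float64(-94.4))]
D 32.7 [(-50, np.float64(82.7)), (130, np.float64(-97.3))]
fin 10.8 [(-60, np.float64(70.8)), (120, np.float64(-109.2))]
at [210.7 588.4 239.5] psi 70.3 j6 -0.13 j1 1.1 F [-0.4  0.1 -0.1] gap 87.1 gf 0.0 t 1.0
19
[[-2.53,-1.84,0.63,0,0,0.12,8.7],[-2.73,-1.53,0.63,0,0,0.12,8.7],[-2.89,-1.19,0.63,0,0,0.12,8.7],[-3.01,-0.84,0.63,0,0,0.12,8.7],[-3.09,-0.47,0.63,0,0,0.12,8.7],[-3.13,-0.1,0.63,0,0,0.12,8.7],[-3.12,0.28,0.63,0,0,0.12,8.7],[-3.06,0.65,0.63,0,0,0.12,8.7],[-2.96,1.01,0.63,0,0,0.12,8.7],[-2.82,1.35,0.63,0,0,0.12,8.7],[-2.64,1.68,0.63,0,0,0.12,8.7],[-2.42,1.98,0.63,0,0,0.12,8.7]]
[[-2.16,2.26,0.63,0,0,0.12,8.7],[-1.88,2.5,0.63,0,0,0.12,8.7],[-1.57,2.71,0.63,0,0,0.12,8.7],[-1.23,2.88,0.63,0,0,0.12,8.7],[-0.88,3.0,0.63,0,0,0.12,8.7],[-0.52,3.09,0.63,0,0,0.12,8.7],[-0.14,3.12,0.63,0,0,0.12,8.7]]
```

Request:
move_arm:
  motion:
    - [-2.53,-1.84,0.63,0,0,0.12,8.7]
    - [-2.73,-1.53,0.63,0,0,0.12,8.7]
    - [-2.89,-1.19,0.63,0,0,0.12,8.7]
    - [-3.01,-0.84,0.63,0,0,0.12,8.7]
    - [-3.09,-0.47,0.63,0,0,0.12,8.7]
    - [-3.13,-0.1,0.63,0,0,0.12,8.7]
    - [-3.12,0.28,0.63,0,0,0.12,8.7]
    - [-3.06,0.65,0.63,0,0,0.12,8.7]
    - [-2.96,1.01,0.63,0,0,0.12,8.7]
    - [-2.82,1.35,0.63,0,0,0.12,8.7]
    - [-2.64,1.68,0.63,0,0,0.12,8.7]
    - [-2.42,1.98,0.63,0,0,0.12,8.7]
  grip_force: 30

```text
clock: 2.0
eef_pos: [422.0, 276.4, 164.0]
tool_rot: [0.0, 0.78, 0.626, 0.0]
ft_force: [0.7, 0.4, 0.4]
finger_gap: 87.4
grasp_force: 0.0
```

Request:
move_arm:
  motion:
    - [-2.16,2.26,0.63,0,0,0.12,8.7]
    - [-1.88,2.5,0.63,0,0,0.12,8.7]
    - [-1.57,2.71,0.63,0,0,0.12,8.7]
    - [-1.23,2.88,0.63,0,0,0.12,8.7]
    - [-0.88,3.0,0.63,0,0,0.12,8.7]
    - [-0.52,3.09,0.63,0,0,0.12,8.7]
    - [-0.14,3.12,0.63,0,0,0.12,6]
    - [0,0,0,0,0,0,6]
    - [0,0,0,0,0,0,6]

```text
clock: 2.75
eef_pos: [543.9, 94.7, 119.4]
tool_rot: [-0.0, 0.967, 0.255, -0.0]
ft_force: [0.3, -0.4, -0.3]
finger_gap: 74.4
grasp_force: 0.0
```

```bash
python3 - <<'E'
from plan import *
plan([(554.5,102.8,60,-60.5,4),(554.5,102.8,24,-60.5,4)],step=20)
s=snap('scene','s2.png')
E
```

```text
at [543.9  94.7 119.4] psi -60.4 j6 1.08 j1 0.03 F [ 0.3 -0.4 -0.3] gap 74.4 gf 0.0 t 2.8
6
[[0.33,-0.04,1.49,0,0,0,4],[0.33,-0.04,1.49,0,0,0,4],[0.33,-0.05,1.49,0,0,0,4],[0.33,-0.05,1.49,0,0,0,4],[0,0,1.8,0,0,0,4],[0,0,1.8,0,0,0,4]]
```

View pics/s2.png

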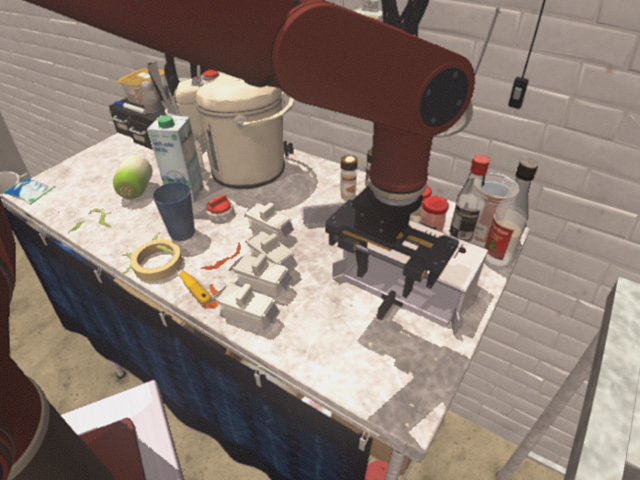

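The gripper is above the tray fin at (390,300), with its long side across the fin, as wanted.

Request:
move_arm:
  motion:
    - [0.33,-0.04,1.49,0,0,0,4]
    - [0.33,-0.04,1.49,0,0,0,4]
    - [0.33,-0.05,1.49,0,0,0,4]
    - [0.33,-0.05,1.49,0,0,0,4]
    - [0,0,1.8,0,0,0,4]
    - [0,0,1.8,0,0,0,4]
    - [0,0,0,0,0,0,0.8]
    - [0,0,0,0,0,0,0.8]
    - [0,0,0,0,0,0,0.8]
    - [0,0,0,0,0,0,0.8]
    - [0,0,0,0,0,0,0.8]
  grip_force: 25

```text
clock: 3.72
eef_pos: [555.3, 104.4, 25.8]
tool_rot: [0.0, 0.967, 0.256, 0.001]
ft_force: [-0.0, -1.2, 0.2]
finger_gap: 14.9
grasp_force: 0.9
```

Request:
move_arm:
  motion:
    - [0,0,0,0,0,0,0.8]
    - [0,0,0,0,0,0,0.8]
    - [-1,0,0,0,0,0,0.8]
    - [-1.6,0,0,0,0,0,0.8]
    - [-1.8,0,0,0,0,0,0.8]
    - [-1.8,0,0,0,0,0,0.8]
    - [-1.8,0,0,0,0,0,0.8]
    - [-1.6,0,0,0,0,0,0.8]
    - [-1.2,0,0,0,0,0,0.8]
    - [-0.4,0,0,0,0,0,0.8]
    - [0,0,0,0,0,0,0.8]
    - [0,0,0,0,0,0,0.8]

```text
clock: 4.72
eef_pos: [457.3, 48.1, 25.4]
tool_rot: [0.001, 0.967, 0.256, 0.0]
ft_force: [-5.4, -3.1, 12.3]
finger_gap: 12.0
grasp_force: 25.0
```

Request:
move_arm:
  motion:
    - [0,0,0,0,0,0,4]
    - [0,0,0,0,0,0,4]
    - [0,0,0,0,0,0,4]
    - [0,0,-2,0,0,0,4]
    - [0,0,-3,0,0,0,4]
    - [0,0,-4,0,0,0,4]
    - [0,0,-3,0,0,0,4]

```text
clock: 5.3
eef_pos: [456.8, 48.9, 146.0]
tool_rot: [-0.0, 0.967, 0.256, -0.0]
ft_force: [1.4, -0.4, 0.3]
finger_gap: 39.4
grasp_force: 0.0
```

```bash
cat > look.py <<'E'
from plan import *; from meas import rect
# handles found by clusters of height 62..75 in each camera, size check
def handles(P,ex=None):
    z=P[...,2];m=((z>62)&(z<75)&(P[...,0]>250)&(P[...,0]<700)&(P[...,1]>-60)&(P[...,1]<520)).astype(np.uint8)
    n,l,st,_=cv2.connectedComponentsWithStats(m,connectivity=8);o=[]
    for k in range(1,n):
        if st[k,4]<50: continue
        Q=P[l==k];(cx,cy),(w,h),a=cv2.minAreaRect(Q[:,:2].astype(np.float32))
        if w<h: w,h,a=h,w,a+90
        if abs(w-38)<7 and abs(h-14)<5: o.append(np.round([cx,cy,np.median(Q[:,2]),w,h,(a+180)%180-90],1))
    return o
if __name__=='__main__':
    import sys
    for c in ['top','scene']:
        s=snap(c,(sys.argv[1]+c+'.png') if len(sys.argv)>1 else None);P=cloud(s);np.savez(c+'1.npz',P=P,f=s['frame']);print(c)
        for h in handles(P): print('  x,y,z,w,h,box axis deg',h)
        for d in cams.mark_of('tray',c)[:1]+cams.mark_of('tray_grip',c)[:1]: print(np.round(d['centre']))
        print('fin',rect(P,(460,55),60,25,38))
E
python3 look.py p3; python3 -c "
from plan import *
plan([])"
```

```text
top
  x,y,z,w,h,box axis deg [459.2 422.4  68.7  37.4  14.2 -62.6]
  x,y,z,w,h,box axis deg [425.6 324.9  69.1  38.1  14.  -70.5]
  x,y,z,w,h,box axis deg [385.9 276.8  69.   37.2  14.2 -51. ]
  x,y,z,w,h,box axis deg [334.7 215.   69.4  37.7  14.3 -49.7]
[539.  98.   0.]
fin None
scene
  x,y,z,w,h,box axis deg [460.8 421.4  67.1  38.5  13.7 -62.4]
  x,y,z,w,h,box axis deg [426.9 324.8  67.   37.8  14.3 -71.7]
  x,y,z,w,h,box axis deg [387.7 276.6  67.2  38.3  13.6 -49.2]
  x,y,z,w,h,box axis deg [335.3 215.6  67.3  37.3  14.4 -48.3]
[540.  96.  -1.]
fin [468.64  53.65  31.33  55.4   11.89  29.07   0.51 217.  ]
at [455.7  48.9 142.6] psi -60.3 j6 0.99 j1 -0.07 F [-0.6  1.1 -0.4] gap 39.8 gf 0.0 t 5.6
0
```

View pics/p3scene.png

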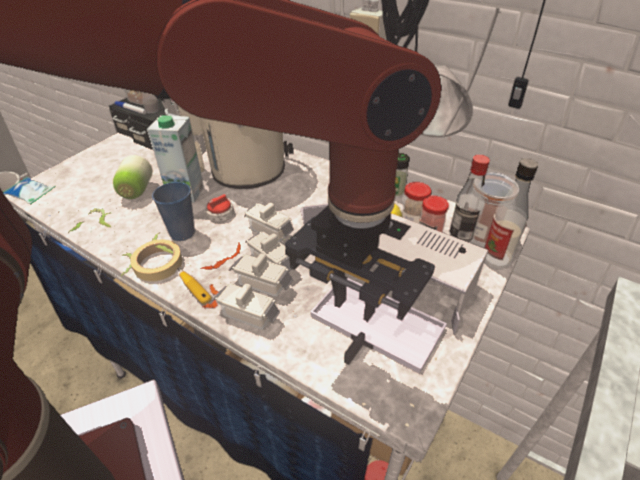

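The tray is out, with its empty floor at (380,325) and the fin at (355,347). Next, box A.

```bash
python3 -c "
from plan import *
plan([(460,422,100,-62.5,4.5),(460,422,67,-62.5,4.5)])"
```

```text
at [455.7  48.9 142.6] psi -60.3 j6 0.99 j1 -0.07 F [-0.6  1.1 -0.4] gap 39.8 gf 0.0 t 5.6
12
[[1.71,-2.93,0.39,0,0,0.003,4.5],[1.7,-2.93,0.39,0,0,0.003,4.5],[1.69,-2.94,0.39,0,0,0.003,4.5],[1.68,-2.94,0.39,0,0,0.003,4.5],[1.67,-2.95,0.39,0,0,0.003,4.5],[1.66,-2.96,0.39,0,0,0.003,4.5],[1.65,-2.96,0.39,0,0,0.003,4.5],[1.64,-2.97,0.39,0,0,0.003,4.5],[1.63,-2.97,0.39,0,0,0.003,4.5],[1.62,-2.98,0.39,0,0,0.003,4.5],[1.61,-2.99,0.39,0,0,0.003,4.5],[0,0,3.3,0,0,0,4.5]]
```

Request:
move_arm:
  motion:
    - [1.71,-2.93,0.39,0,0,0.003,4.5]
    - [1.7,-2.93,0.39,0,0,0.003,4.5]
    - [1.69,-2.94,0.39,0,0,0.003,4.5]
    - [1.68,-2.94,0.39,0,0,0.003,4.5]
    - [1.67,-2.95,0.39,0,0,0.003,4.5]
    - [1.66,-2.96,0.39,0,0,0.003,4.5]
    - [1.65,-2.96,0.39,0,0,0.003,4.5]
    - [1.64,-2.97,0.39,0,0,0.003,4.5]
    - [1.63,-2.97,0.39,0,0,0.003,4.5]
    - [1.62,-2.98,0.39,0,0,0.003,4.5]
    - [1.61,-2.99,0.39,0,0,0.003,4.5]
    - [0,0,0,0,0,0,4.5]
  grip_force: 30

```text
clock: 6.6
eef_pos: [457.7, 425.7, 97.7]
tool_rot: [-0.0, 0.97, 0.242, -0.002]
ft_force: [-1.6, -1.7, -0.0]
finger_gap: 44.9
grasp_force: 0.0
```

```bash
python3 -c "
from plan import *
from look import handles
for c in ['top','scene']:
  for h in handles(cloud(snap(c))): print(c,h)
plan([(460,422,67,-62.5,4.5)],step=20)"
```

```text
top [334.7 215.1  69.2  37.5  14.4 -50.1]
scene [426.5 324.4  67.2  36.8  14.1 -71.9]
scene [387.7 276.8  67.4  39.1  14.4 -47.6]
scene [335.5 215.7  67.2  38.7  13.7 -49.3]
at [458.2 421.7  98.2] psi -62.1 j6 1.7 j1 0.62 F [-0.2 -0.8  0.2] gap 45.4 gf 0.0 t 6.7
2
[[0.09,0.03,1.56,0,0.003,0.004,4.5],[0.09,0.03,1.56,0,0.003,0.004,4.5]]
```

Request:
move_arm:
  motion:
    - [0.09,0.03,1.55,0,0,0.004,4.5]
    - [0.09,0.03,1.55,0,0,0.004,4.5]
    - [0,0,0,0,0,0,4.5]
    - [0,0,0,0,0,0,1]
    - [0,0,0,0,0,0,1]
    - [0,0,0,0,0,0,1]
    - [0,0,0,0,0,0,1]
    - [0,0,0,0,0,0,1]
    - [0,0,0,0,0,0,1]

```text
clock: 7.45
eef_pos: [462.3, 422.2, 71.0]
tool_rot: [-0.0, 0.972, 0.236, 0.0]
ft_force: [-0.6, 0.4, 0.1]
finger_gap: 14.6
grasp_force: 0.4
```

```bash
python3 -c "
from plan import *
p,R,o=cur()
plan([(p[0],p[1],145,-62.5,1),(563,312,145,-106.2,1),(563,312,70,-106.2,1)])"
```

```text
at [462.3 422.2  71. ] psi -62.7 j6 1.71 j1 0.61 F [-0.6  0.4  0.1] gap 14.6 gf 0.4 t 7.5
13
[[0,0,-2.47,0,0,-0.001,1],[0,0,-2.47,0,0,-0.001,1],[0,0,-2.47,0,0,-0.001,1],[0.55,2.06,0,0,0,0.109,1],[0.77,1.99,0,0,0,0.109,1],[0.98,1.89,0,0,0,0.109,1],[1.18,1.78,0,0,0,0.109,1],[1.37,1.64,0,0,0,0.109,1],[1.54,1.48,0,0,0,0.109,1],[1.69,1.3,0,0,0,0.109,1],[0,0,2.5,0,0,0,1],[0,0,2.5,0,0,0,1]]
[[0,0,2.5,0,0,0,1]]
```

Request:
move_arm:
  motion:
    - [0,0,0,0,0,0,1]
    - [0,0,0,0,0,0,1]
    - [0,0,-2.5,0,0,0,1]
    - [0,0,-2.5,0,0,0,1]
    - [0,0,-2.5,0,0,0,1]
    - [0.55,2.06,0,0,0,0.109,1]
    - [0.77,1.99,0,0,0,0.109,1]
    - [0.98,1.89,0,0,0,0.109,1]
    - [1.18,1.78,0,0,0,0.109,1]
    - [1.37,1.64,0,0,0,0.109,1]
    - [1.54,1.48,0,0,0,0.109,1]
    - [1.69,1.3,0,0,0,0.109,1]

```text
clock: 8.45
eef_pos: [562.6, 310.4, 144.8]
tool_rot: [0.0, 0.989, -0.145, -0.0]
ft_force: [0.9, 0.8, -0.4]
finger_gap: 13.6
grasp_force: 30.0
```

Request:
move_arm:
  motion:
    - [0,0,0,0,0,0,1]
    - [0,0,2.2,0,0,0,1]
    - [0,0,2.4,0,0,0,1]
    - [0,0,2,0,0,0,1]
    - [0,0,0,0,0,0,1]
    - [0,0,0,0,0,0,1]

```text
clock: 8.95
eef_pos: [560.7, 311.1, 77.6]
tool_rot: [0.001, 0.99, -0.142, -0.002]
ft_force: [0.3, -0.5, -0.4]
finger_gap: 14.1
grasp_force: 30.0
```

```bash
python3 -c "
from plan import *
plan([(571.5,343,68.5,-106.2,1)],step=8)
snap('scene','p4.png')
p=[cur()[0] for _ in range(1)];print(p)
from meas import rect
P=cloud(snap('top'));print('fin',rect(P,(460,55),70,25,38),rect(P,(587,395),90,38,55))
P=cloud(snap('scene'));print('fin',rect(P,(460,55),70,25,38))
plan([])"
```

```text
at [560.7 311.1  77.6] psi -106.3 j6 2.24 j1 0.38 F [ 0.3 -0.5 -0.4] gap 14.1 gf 30.0 t 8.9
5
[[0.03,-0.67,0.18,0,0.001,0,1],[0.03,-0.67,0.18,0,0.001,0,1],[0.03,-0.67,0.18,0,0.001,0,1],[0.03,-0.67,0.18,0,0.001,0,1],[0.03,-0.67,0.18,0,0.001,0,1]]
[array([562.10982422, 311.69292424,  79.50381298])]
fin [466.41  53.82  33.26  54.98  13.6   26.79   0.47 180.  ] [ 5.5700e+02  4.0874e+02  4.7560e+01  3.7180e+01  1.0550e+01 -1.6390e+01
 -2.9000e-01  9.6000e+01]
fin [468.39  53.61  31.4   55.    12.52  28.31   0.49 217.  ]
at [563.5 312.1  81.3] psi -106.4 j6 2.24 j1 0.38 F [ 0.3 -0.4 -0.5] gap 13.5 gf 30.0 t 9.1
0
```

View pics/p4.png

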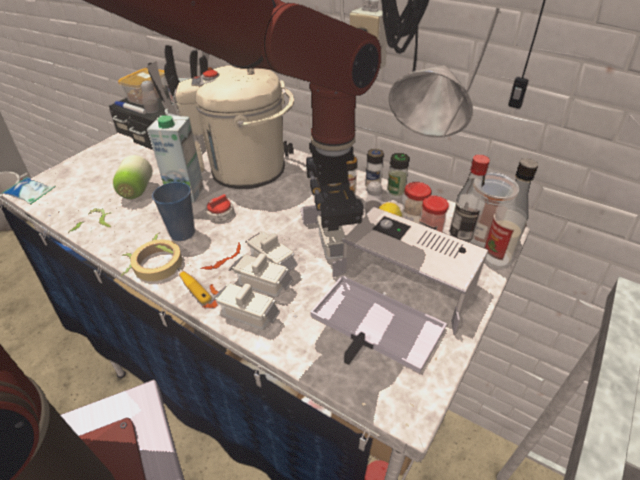

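Box A is held at (335,243), in line with the stop. The tray lies fully out at (380,325).

Request:
move_arm:
  motion:
    - [0,0,0.5,0,0,0,1]
    - [0,0,0.4,0,0,0,1]
    - [0,0,0,0,0,0,1]
    - [0,-0.7,0,0,0,0,1]
    - [0,-0.7,0,0,0,0,1]
    - [0,-0.6,0,0,0,0,1]
    - [0,-0.4,0,0,0,0,1]
    - [0,-0.3,0,0,0,0,1]
    - [0,-0.2,0,0,0,0,1]
    - [0,0,0,0,0,0,1]

```text
clock: 9.93
eef_pos: [571.1, 339.7, 71.0]
tool_rot: [0.0, 0.99, -0.142, 0.0]
ft_force: [-1.3, -2.0, 6.2]
finger_gap: 13.7
grasp_force: 30.0
```

```bash
python3 -c "
from plan import *
plan([(572.1,344.1,70,-106.2,1)],step=8)"
```

```text
at [571.1 339.7  71. ] psi -106.4 j6 2.27 j1 0.42 F [-1.3 -2.   6.2] gap 13.7 gf 30.0 t 9.9
1
[[-0.03,-0.45,0.1,0,-0.001,-0.003,1]]
```

Request:
move_arm:
  motion:
    - [0,-0.2,0,0,0,0,1]
    - [0,-0.2,0,0,0,0,1]
    - [0,-0.1,0,0,0,0,1]
    - [0,0,0,0,0,0,1]
    - [0,0,0,0,0,0,1]

```text
clock: 10.35
eef_pos: [572.5, 344.1, 70.9]
tool_rot: [0.0, 0.99, -0.143, 0.0]
ft_force: [0.3, -3.4, 5.8]
finger_gap: 13.6
grasp_force: 30.0
```

Request:
move_arm:
  motion:
    - [0,-0.1,0,0,0,0,1]
    - [0,-0.1,0,0,0,0,1]
    - [0,0,0,0,0,0,1]
    - [0,0,0,0,0,0,1]

```text
clock: 10.68
eef_pos: [573.0, 346.0, 70.9]
tool_rot: [0.0, 0.99, -0.142, 0.0]
ft_force: [-1.4, -2.5, 5.6]
finger_gap: 13.8
grasp_force: 30.0
```

Request:
move_arm:
  motion:
    - [0,-0.1,0,0,0,0,1]
    - [0,-0.1,0,0,0,0,1]
    - [0,0,0,0,0,0,1]
    - [0,0,0,0,0,0,1]

```text
clock: 11.02
eef_pos: [573.1, 346.1, 71.0]
tool_rot: [0.002, 0.99, -0.143, -0.0]
ft_force: [-4.0, -9.4, 10.0]
finger_gap: 13.8
grasp_force: 30.0
```

Request:
move_arm:
  motion:
    - [0,-0.1,0,0,0,0,1]
    - [0,-0.1,0,0,0,0,1]
    - [0,0,0,0,0,0,1]
    - [0,0,0,0,0,0,1]

```text
clock: 11.35
eef_pos: [573.2, 346.2, 71.0]
tool_rot: [0.004, 0.99, -0.143, -0.001]
ft_force: [-5.8, -17.2, 14.0]
finger_gap: 13.6
grasp_force: 30.0
```

```bash
python3 -c "
from plan import *
plan([(562,308,80,-106.2,1),(520,318,145,-82,1),(520,318,145,40,1),(563,313,145,73.8,1),(563,313,82,73.8,1)],step=30)"
```

```text
at [573.2 346.2  71. ] psi -106.4 j6 2.29 j1 0.43 F [ -5.8 -17.2  14. ] gap 13.6 gf 30.0 t 11.3
32
[[0,2.0,-0.44,0.004,0.001,-0.002,1],[0,1.99,-0.44,0.004,0.001,-0.002,1],[-1.08,0.05,-1.63,0,0,-0.106,1],[-1.08,-0.06,-1.63,0,0,-0.106,1],[-1.07,-0.17,-1.63,0,0,-0.106,1],[-1.04,-0.29,-1.63,0,0,-0.106,1],[0,0,0,0,0,-0.118,1],[0,0,0,0,0,-0.118,1],[0,0,0,0,0,-0.118,1],[0,0,0,0,0,-0.118,1],[0,0,0,0,0,-0.118,1],[0,0,0,0,0,-0.118,1]]
[[0,0,0,0,0,-0.118,1],[0,0,0,0,0,-0.118,1],[0,0,0,0,0,-0.118,1],[0,0,0,0,0,-0.118,1],[0,0,0,0,0,-0.118,1],[0,0,0,0,0,-0.118,1],[0,0,0,0,0,-0.118,1],[0,0,0,0,0,-0.118,1],[0,0,0,0,0,-0.118,1],[0,0,0,0,0,-0.118,1],[0,0,0,0,0,-0.118,1],[0,0,0,0,0,-0.118,1]]
[[-0.63,0.59,0,0,0,-0.118,1],[-0.7,0.52,0,0,0,-0.118,1],[-0.75,0.43,0,0,0,-0.118,1],[-0.8,0.34,0,0,0,-0.118,1],[-0.83,0.24,0,0,0,-0.118,1],[0,0,2.1,0,0,0,1],[0,0,2.1,0,0,0,1],[0,0,2.1,0,0,0,1]]
```

Request:
move_arm:
  motion:
    - [0,1.5,0,0,0,0,1]
    - [0,2.5,-0.9,0,0,0,1]
    - [-1.08,0.05,-1.63,0,0,-0.106,1]
    - [-1.08,-0.06,-1.63,0,0,-0.106,1]
    - [-1.07,-0.17,-1.63,0,0,-0.106,1]
    - [-1.04,-0.29,-1.63,0,0,-0.106,1]
    - [0,0,0,0,0,-0.118,1]
    - [0,0,0,0,0,-0.118,1]
    - [0,0,0,0,0,-0.118,1]
    - [0,0,0,0,0,-0.118,1]
    - [0,0,0,0,0,-0.118,1]
    - [0,0,0,0,0,-0.118,1]

```text
clock: 12.35
eef_pos: [519.9, 322.0, 143.7]
tool_rot: [-0.0, 0.911, 0.413, -0.0]
ft_force: [0.8, -0.4, -0.8]
finger_gap: 13.7
grasp_force: 30.0
```

Request:
move_arm:
  motion:
    - [0,0,0,0,0,-0.118,1]
    - [0,0,0,0,0,-0.118,1]
    - [0,0,0,0,0,-0.118,1]
    - [0,0,0,0,0,-0.118,1]
    - [0,0,0,0,0,-0.118,1]
    - [0,0,0,0,0,-0.118,1]
    - [0,0,0,0,0,-0.118,1]
    - [0,0,0,0,0,-0.118,1]
    - [0,0,0,0,0,-0.118,1]
    - [0,0,0,0,0,-0.118,1]
    - [0,0,0,0,0,-0.118,1]
    - [0,0,0,0,0,-0.118,1]

```text
clock: 13.35
eef_pos: [519.8, 322.0, 143.7]
tool_rot: [-0.001, 0.423, 0.906, -0.0]
ft_force: [-0.0, 0.9, -1.7]
finger_gap: 13.9
grasp_force: 30.0
```

Request:
move_arm:
  motion:
    - [-0.63,0.59,0,0,0,-0.118,1]
    - [-0.7,0.52,0,0,0,-0.118,1]
    - [-0.75,0.43,0,0,0,-0.118,1]
    - [-0.8,0.34,0,0,0,-0.118,1]
    - [-0.83,0.24,0,0,0,-0.118,1]
    - [0,0,0,0,0,0,1]
    - [0,0,0,0,0,0,1]

```text
clock: 13.93
eef_pos: [563.0, 316.4, 143.7]
tool_rot: [-0.001, 0.146, 0.989, -0.0]
ft_force: [0.4, 0.9, -0.9]
finger_gap: 13.6
grasp_force: 30.0
```

```bash
python3 -c "
from plan import *
plan([(563,313,82,73.8,1),(564,315,72,73.8,1)],step=25)
snap('scene','p5.png')
"; python3 look.py | grep -v fin
```

```text
at [563.  316.4 143.7] psi 73.2 j6 -0.89 j1 0.39 F [ 0.4  0.9 -0.9] gap 13.6 gf 30.0 t 13.9
4
[[-0.03,-0.11,2.06,0,0,-0.004,1],[-0.03,-0.11,2.06,0,0,-0.004,1],[-0.03,-0.11,2.06,0,0,-0.004,1],[-0.04,0.22,1.0,0,0,0,1]]
top
  x,y,z,w,h,box axis deg [425.7 324.9  69.1  38.1  14.  -70.3]
[542.  97.  -5.]
[460.  56.  27.]
scene
  x,y,z,w,h,box axis deg [426.8 324.2  67.3  36.3  14.8 -71. ]
  x,y,z,w,h,box axis deg [388.4 277.5  67.3  38.1  14.2 -50.5]
  x,y,z,w,h,box axis deg [335.4 215.7  67.3  37.9  14.3 -51.5]
[541.  96.   0.]
[462.  50.  27.]
```

Request:
move_arm:
  motion:
    - [-0.03,-0.1,2.2,0,0,-0.004,1]
    - [-0.03,-0.1,2.2,0,0,-0.004,1]
    - [-0.03,-0.1,1.9,0,0,-0.004,1]
    - [0,0,0.9,0,0,0,1]
    - [0,0,0,0,0,0,1]
    - [0,0.6,0,0,0,0,1]
    - [0,0.7,0,0,0,0,1]
    - [0,0.6,0,0,0,0,1]
    - [0,0.5,0,0,0,0,1]
    - [0,0.4,0,0,0,0,1]
    - [0,0.2,0,0,0,0,1]
    - [0,0,0,0,0,0,1]

```text
clock: 15.28
eef_pos: [571.6, 342.5, 72.6]
tool_rot: [0.0, 0.138, 0.99, 0.0]
ft_force: [-0.6, -0.2, -1.5]
finger_gap: 13.7
grasp_force: 30.0
```

Request:
move_arm:
  motion:
    - [0,0.2,0,0,0,0,1]
    - [0,0.2,0,0,0,0,1]
    - [0,0.1,0,0,0,0,1]
    - [0,0,0,0,0,0,1]
    - [0,0,0,0,0,0,1]

```text
clock: 15.7
eef_pos: [572.7, 346.1, 72.3]
tool_rot: [-0.0, 0.139, 0.99, -0.001]
ft_force: [-1.9, -3.1, 0.8]
finger_gap: 13.8
grasp_force: 30.0
```

Request:
move_arm:
  motion:
    - [0,0.1,0,0,0,0,1]
    - [0,0.1,0,0,0,0,1]
    - [0,0,0,0,0,0,1]
    - [0,0,0,0,0,0,1]

```text
clock: 16.03
eef_pos: [572.8, 346.3, 72.1]
tool_rot: [-0.001, 0.139, 0.99, -0.002]
ft_force: [-3.7, -9.7, 2.2]
finger_gap: 13.5
grasp_force: 30.0
```

Request:
move_arm:
  motion:
    - [0,0.1,0,0,0,0,1]
    - [0,0.1,0,0,0,0,1]
    - [0,0.1,0,0,0,0,1]
    - [0,0,0,0,0,0,1]

```text
clock: 16.37
eef_pos: [573.0, 346.5, 72.2]
tool_rot: [-0.002, 0.139, 0.99, -0.005]
ft_force: [-7.5, -19.8, 8.8]
finger_gap: 13.4
grasp_force: 30.0
```

```bash
cat > tray.py <<'E'
from plan import *
def tray(P,o=(546,98),yaw=29.2):
    a=np.radians(yaw);ex=np.array([np.cos(a),np.sin(a)]);ey=np.array([-ex[1],ex[0]])
    d=P[...,:2]-np.array(o);X=d@ex;Y=d@ey;Z=P[...,2]
    m=(Z>9)&(Z<19)&(X>-66)&(X<-42)&(abs(Y)<105)&(abs(Y)>12)
    if m.sum()<20: return 'few'
    k=np.polyfit(Y[m],X[m],1)
    r=[]
    for s in (1,-1):
        n=(Z>9)&(Z<19)&(abs(X)<35)&(s*Y>98)&(s*Y<122)
        r.append(None if n.sum()<8 else round(float(np.median(Y[n])),1))
    return 'yaw %.1f front x %.1f (want -53.5) sides y %s (want +-107.5) n %d'%(yaw-np.degrees(k[0]),k[1],r,m.sum())
if __name__=='__main__':
    for c in ['top','scene']: print(c,tray(cloud(snap(c))))
E
python3 tray.py; python3 - <<'E'
from plan import *
plan([])
from meas import rect
for c in ['top','scene']:
    P=np.load(c+'1.npz')['P'];print(rect(P,(467,54),60,25,38))
E
```

```text
top yaw 30.8 front x -63.1 (want -53.5) sides y [None, -106.0] (want +-107.5) n 106
scene yaw 29.6 front x -61.1 (want -53.5) sides y [107.3, -106.6] (want +-107.5) n 275
at [573.  346.5  72.2] psi 74.1 j6 -0.86 j1 0.43 F [ -8.3 -19.5   8.4] gap 14.1 gf 30.0 t 16.5
0
[474.29  53.42  33.78  41.51   9.49  37.44   0.65  61.  ]
[468.73  53.87  31.11  56.07  12.54  28.12   0.49 221.  ]
```

```bash
python3 - <<'E'
from plan import *
a=np.radians(29.4);ex=np.array([np.cos(a),np.sin(a)]);ey=np.array([-ex[1],ex[0]])
for c in ['top','scene']:
    P=np.load(c+'1.npz')['P'];d=P[...,:2]-np.array((546,98));X=d@ex;Y=d@ey;Z=P[...,2]
    m=(Z>9)&(Z<19)&(abs(Y)<100)&(abs(Y)>15)&(abs(X)<90)
    print(c,'Xhist',np.histogram(X[m],bins=np.arange(-80,81,4))[0])
    for s in (1,-1):
        n=(Z>9)&(Z<19)&(s*Y>96)&(s*Y<116)&(X<30)&(X>-90)
        print(s,np.percentile(X[n],[0,3,10]).round(1) if n.sum() else None,n.sum())
    f=(Z>22)&(Z<38)&(abs(Y)<14)&(X<-40)&(X>-150);print('fin X',np.percentile(X[f],[1,50,99]).round(1))
E
```

```text
top Xhist [ 0  0  0  6 66  0  0  0  0  0  0  0  0  0  0  0  0  0  0  0  0  0  0  0
  1  0  0  0  0  0 23 40  0  0  0  0  0  0  0  0]
1 None 0
-1 [-63.4 -62.7 -57.9] 118
fin X [-103.9  -76.4  -63.9]
scene Xhist [  0   0   0  12 184  62   0   0   0   0   0   0   0   0   0   0   0   0
   0   0   0   0   0   0   0   0   0   0   0   0  11 174  27   0   0   0
   0   0   0   0]
1 [-63.2 -62.  -60.7] 102
-1 [-62.5 -61.9 -60.9] 108
fin X [-116.5  -92.5  -63.4]
```

```bash
python3 -c "
from plan import *
plan([(562.5,310,76,73.8,1),(520,310,145,73.8,1),(440,200,148,29.5,1),(576.7,25.8,140,29.5,1),(576.7,25.8,90,29.5,1),(576.7,25.8,78,29.5,1)],step=34)"
```

```text
at [573.  346.5  72.2] psi 74.1 j6 -0.86 j1 0.43 F [ -8.3 -19.5   8.4] gap 14.1 gf 30.0 t 16.5
22
[[0,-1.9,-0.17,-0.005,-0.001,0.002,1],[0,-1.9,-0.18,-0.005,-0.001,0.002,1],[1.36,-0.4,-2.3,0,0,0,1],[1.36,-0.4,-2.3,0,0,0,1],[1.36,-0.4,-2.3,0,0,0,1],[0.66,-1.83,-0.04,0,0,0.11,1],[0.45,-1.89,-0.04,0,0,0.11,1],[0.24,-1.93,-0.04,0,0,0.11,1],[0.03,-1.94,-0.04,0,0,0.11,1],[-0.19,-1.93,-0.04,0,0,0.11,1],[-0.4,-1.9,-0.04,0,0,0.11,1],[-0.61,-1.85,-0.04,0,0,0.11,1]]
[[-3.13,0.47,0.11,0,0,0,1],[-3.13,0.47,0.11,0,0,0,1],[-3.13,0.47,0.11,0,0,0,1],[-3.13,0.47,0.11,0,0,0,1],[-3.13,0.47,0.11,0,0,0,1],[-3.13,0.47,0.11,0,0,0,1],[-3.13,0.47,0.11,0,0,0,1],[0,0,2.5,0,0,0,1],[0,0,2.5,0,0,0,1],[0,0,1.2,0,0,0,1]]
```

Request:
move_arm:
  motion:
    - [0,-1.5,0,0,0,0,1]
    - [0,-2.4,-0.4,0,0,0,1]
    - [1.36,-0.4,-2.3,0,0,0,1]
    - [1.36,-0.4,-2.3,0,0,0,1]
    - [1.36,-0.4,-2.3,0,0,0,1]
    - [0.66,-1.83,-0.04,0,0,0.11,1]
    - [0.45,-1.89,-0.04,0,0,0.11,1]
    - [0.24,-1.93,-0.04,0,0,0.11,1]
    - [0.03,-1.94,-0.04,0,0,0.11,1]
    - [-0.19,-1.93,-0.04,0,0,0.11,1]
    - [-0.4,-1.9,-0.04,0,0,0.11,1]
    - [-0.61,-1.85,-0.04,0,0,0.11,1]

```text
clock: 17.47
eef_pos: [441.7, 202.9, 148.7]
tool_rot: [0.0, 0.503, 0.865, 0.001]
ft_force: [0.4, -0.1, -1.0]
finger_gap: 13.5
grasp_force: 30.0
```

Request:
move_arm:
  motion:
    - [-3.13,0.47,0.11,0,0,0,1]
    - [-3.13,0.47,0.11,0,0,0,1]
    - [-3.13,0.47,0.11,0,0,0,1]
    - [-3.13,0.47,0.11,0,0,0,1]
    - [-3.13,0.47,0.11,0,0,0,1]
    - [-3.13,0.47,0.11,0,0,0,1]
    - [-3.13,0.47,0.11,0,0,0,1]
    - [0,0,0,0,0,0,1]
    - [0,0,0,0,0,0,1]

```text
clock: 18.22
eef_pos: [580.9, 28.5, 140.7]
tool_rot: [0.0, 0.501, 0.865, 0.001]
ft_force: [-0.6, 0.1, -1.3]
finger_gap: 13.8
grasp_force: 30.0
```

```bash
python3 -c "
from plan import *
plan([(576.7,25.8,90,29.5,1),(576.7,25.8,76,29.5,1)],step=20)
snap('scene','p6.png')"; python3 look.py|grep -v fin; python3 -c "
from plan import *
plan([])"
```

```text
at [580.9  28.5 140.7] psi 29.8 j6 -0.61 j1 -0.09 F [-0.6  0.1 -1.3] gap 13.8 gf 30.0 t 18.2
4
[[-0.01,-0.17,1.69,0,0,0.002,1],[-0.01,-0.17,1.69,0,0,0.002,1],[-0.01,-0.17,1.69,0,0,0.002,1],[0,0,1.4,0,0,0,1]]
top
  x,y,z,w,h,box axis deg [425.4 324.8  69.   37.9  14.  -70.5]
  x,y,z,w,h,box axis deg [386.  276.8  69.5  37.3  13.9 -50.2]
  x,y,z,w,h,box axis deg [334.7 215.   69.1  37.6  14.2 -50. ]
[543.  95.  -1.]
[464.  55.  26.]
scene
  x,y,z,w,h,box axis deg [688.2 361.8  68.8  31.9  11.7  29.2]
  x,y,z,w,h,box axis deg [427.2 323.8  67.4  35.8  15.7 -73.1]
  x,y,z,w,h,box axis deg [387.9 277.2  67.3  38.6  14.  -53.2]
  x,y,z,w,h,box axis deg [334.7 215.   67.   38.7  14.6 -50.1]
[541.  95.   1.]
[462.  51.  26.]
at [579.5  30.6 140.8] psi 30.0 j6 -0.61 j1 -0.08 F [ 0.   0.3 -1.1] gap 13.7 gf 30.0 t 18.6
0
```

View pics/p6.png

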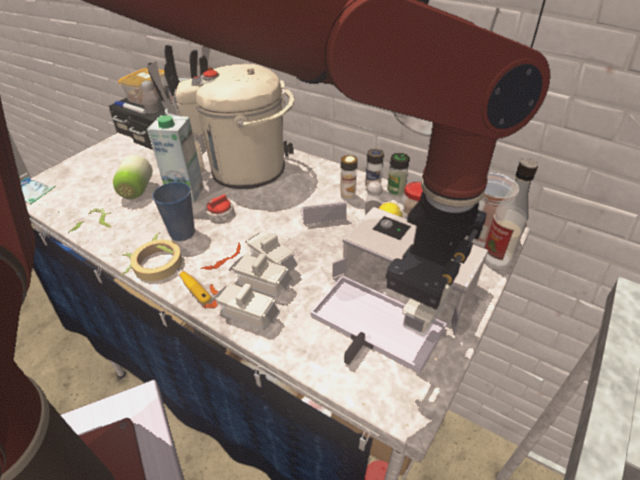

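Box A is over the tray's far end at (420,310), with its clips shut; the other three boxes haven't moved. Lowering it now.

Request:
move_arm:
  motion:
    - [-0.1,-0.24,1.6,0,0,0.004,1]
    - [-0.1,-0.24,1.7,0,0,0.004,1]
    - [0,0,1.7,0,0,0,1]
    - [0,0,1.2,0,0,0,1]
    - [0,0,0.3,0,0,0,1]
    - [0,0,0.1,0,0,0,1]
    - [0,0,0,0,0,0,1]
    - [0,0,0,0,0,0,1]

```text
clock: 19.23
eef_pos: [577.6, 25.6, 75.8]
tool_rot: [0.001, 0.504, 0.864, 0.0]
ft_force: [1.3, 0.1, -0.1]
finger_gap: 13.6
grasp_force: 30.0
```

Request:
move_arm:
  motion:
    - [0,0,0.1,0,0,0,1]
    - [0,0,0.1,0,0,0,1]
    - [0,0,0,0,0,0,1]
    - [0,0,0,0,0,0,1]

```text
clock: 19.57
eef_pos: [577.3, 25.5, 73.3]
tool_rot: [0.001, 0.504, 0.864, 0.0]
ft_force: [0.0, 1.4, 0.2]
finger_gap: 13.7
grasp_force: 30.0
```

Request:
move_arm:
  motion:
    - [0,0,0.1,0,0,0,1]
    - [0,0,0.1,0,0,0,1]
    - [0,0,0,0,0,0,1]
    - [0,0,0,0,0,0,1]

```text
clock: 19.9
eef_pos: [577.5, 25.4, 73.1]
tool_rot: [0.001, 0.504, 0.864, 0.0]
ft_force: [-5.3, 0.6, 14.3]
finger_gap: 13.6
grasp_force: 30.0
```

Request:
move_arm:
  motion:
    - [0,0,-0.15,0,0,0,1]
    - [0,0,0,0,0,0,4]
    - [0,0,0,0,0,0,4]
    - [0,0,0,0,0,0,4]
    - [0,0,-1,0,0,0,4]
    - [0,0,-3,0,0,0,4]
    - [0,0,-3,0,0,0,4]

```text
clock: 20.48
eef_pos: [575.0, 25.6, 141.5]
tool_rot: [-0.002, 0.504, 0.864, -0.001]
ft_force: [0.9, -0.4, 0.2]
finger_gap: 38.5
grasp_force: 0.0
```

```bash
python3 -c "
from plan import *
plan([(426.2,324.6,130,-71,4.5),(426.2,324.6,100,-71,4.5)],step=33)"; python3 look.py|grep -v fin; python3 tray.py
```

```text
at [575.   25.6 141.5] psi 29.5 j6 -0.61 j1 -0.09 F [ 0.9 -0.4  0.2] gap 38.5 gf 0.0 t 20.5
16
[[2.22,0.12,0.08,0,0,0.117,4.5],[2.22,-0.14,0.08,0,0,0.117,4.5],[2.19,-0.4,0.08,0,0,0.117,4.5],[2.13,-0.65,0.08,0,0,0.117,4.5],[2.04,-0.9,0.08,0,0,0.117,4.5],[1.92,-1.13,0.08,0,0,0.117,4.5],[1.77,-1.34,0.08,0,0,0.117,4.5],[1.61,-1.54,0.08,0,0,0.117,4.5],[1.41,-1.72,0.08,0,0,0.117,4.5],[1.2,-1.87,0.08,0,0,0.117,4.5],[0.98,-2.0,0.08,0,0,0.117,4.5],[0.74,-2.1,0.08,0,0,0.117,4.5]]
[[0.49,-2.17,0.08,0,0,0.117,4.5],[0.23,-2.21,0.08,0,0,0.117,4.5],[-0.03,-2.23,0.08,0,0,0.117,4.5],[0,0,3.0,0,0,0,4.5]]
top
  x,y,z,w,h,box axis deg [575.7  24.9  72.3  38.3  14.4  29.4]
  x,y,z,w,h,box axis deg [425.4 324.8  69.2  37.2  13.9 -70.3]
  x,y,z,w,h,box axis deg [385.9 276.8  69.1  37.   14.3 -50.7]
  x,y,z,w,h,box axis deg [334.6 215.1  69.6  37.7  14.3 -49.3]
[541.  92.  -2.]
[463.  56.  25.]
scene
  x,y,z,w,h,box axis deg [688.3 362.7  69.1  32.   10.5  26. ]
  x,y,z,w,h,box axis deg [427.2 324.8  66.9  36.   15.2 -69.8]
  x,y,z,w,h,box axis deg [388.8 277.4  67.1  38.6  13.7 -49.6]
  x,y,z,w,h,box axis deg [335.2 215.6  67.2  38.3  13.7 -52.3]
  x,y,z,w,h,box axis deg [576.9  24.2  70.1  38.2  14.8  32.8]
[538.  95.  -0.]
[459.  49.  27.]
top yaw 30.7 front x -61.7 (want -53.5) sides y [108.6, None] (want +-107.5) n 151
scene yaw 30.7 front x -60.1 (want -53.5) sides y [107.4, -105.9] (want +-107.5) n 318
```

Request:
move_arm:
  motion:
    - [2.22,0.12,0.08,0,0,0.117,4.5]
    - [2.22,-0.14,0.08,0,0,0.117,4.5]
    - [2.19,-0.4,0.08,0,0,0.117,4.5]
    - [2.13,-0.65,0.08,0,0,0.117,4.5]
    - [2.04,-0.9,0.08,0,0,0.117,4.5]
    - [1.92,-1.13,0.08,0,0,0.117,4.5]
    - [1.77,-1.34,0.08,0,0,0.117,4.5]
    - [1.61,-1.54,0.08,0,0,0.117,4.5]
    - [1.41,-1.72,0.08,0,0,0.117,4.5]
    - [1.2,-1.87,0.08,0,0,0.117,4.5]
    - [0.98,-2.0,0.08,0,0,0.117,4.5]
    - [0.74,-2.1,0.08,0,0,0.117,4.5]

```text
clock: 21.88
eef_pos: [456.5, 265.3, 131.2]
tool_rot: [0.0, 0.943, 0.332, -0.001]
ft_force: [0.1, 0.6, 0.0]
finger_gap: 44.8
grasp_force: 0.0
```

Request:
move_arm:
  motion:
    - [0.49,-2.17,0.08,0,0,0.117,4.5]
    - [0.23,-2.21,0.08,0,0,0.117,4.5]
    - [-0.03,-2.23,0.08,0,0,0.117,4.5]
    - [0,0,2,0,0,0,4.5]
    - [0,0,1.5,0,0,0,4.5]
    - [0,0,0,0,0,0,4.5]
    - [0,0,0,0,0,0,4.5]
    - [0,0,0,0,0,0,4.5]

```text
clock: 22.55
eef_pos: [428.3, 324.3, 95.2]
tool_rot: [0.0, 0.986, 0.164, -0.0]
ft_force: [1.2, 0.3, 0.2]
finger_gap: 45.0
grasp_force: 0.0
```

```bash
python3 -c "
from plan import *
plan([(426.2,324.6,69,-70.8,4.5)],step=20)
from look import handles
for c in ['top','scene']:
  for h in handles(cloud(snap(c))): print(c,h)
plan([])"
```

```text
at [428.3 324.3  95.2] psi -71.1 j6 1.74 j1 0.5 F [1.2 0.3 0.2] gap 45.0 gf 0.0 t 22.6
2
[[-0.09,-0.05,1.31,0,0,-0.002,4.5],[-0.09,-0.05,1.31,0,0,-0.002,4.5]]
top [575.3  25.3  72.3  37.   13.9  28.8]
top [385.9 276.9  68.9  37.2  14.  -50.5]
scene [424.4 324.9  67.1  31.5  15.9 -66.8]
scene [388.  276.3  67.3  37.4  12.9 -50.5]
scene [335.5 215.8  67.2  38.3  14.1 -49.6]
scene [577.1  24.6  70.   38.   14.8  31.2]
at [429.  324.6  96.1] psi -71.1 j6 1.74 j1 0.5 F [-0.4  0.1  0.3] gap 44.9 gf 0.0 t 22.6
0
```

Request:
move_arm:
  motion:
    - [-0.1,-0.05,1.3,0,0,0,4.5]
    - [-0.1,-0.05,1.3,0,0,0,4.5]
    - [0,0,0,0,0,0,1]
    - [0,0,0,0,0,0,1]
    - [0,0,0,0,0,0,1]
    - [0,0,0,0,0,0,1]
    - [0,0,0,0,0,0,1]
    - [0,0,0,0,0,0,1]
    - [0,0,0,0,0,0,1]

```text
clock: 23.4
eef_pos: [426.4, 325.1, 69.9]
tool_rot: [-0.0, 0.986, 0.165, 0.001]
ft_force: [-0.2, 0.5, 2.3]
finger_gap: 13.8
grasp_force: 30.0
```

```bash
python3 -c "
from plan import *
p,R,o=cur()
plan([(p[0],p[1],145,-71,1),(563,312,145,-106.2,1),(563,312,80,-106.2,1)],step=32)"
```

```text
at [426.4 325.1  69.9] psi -71.0 j6 1.74 j1 0.5 F [-0.2  0.5  2.3] gap 13.8 gf 30.0 t 23.4
12
[[0,0,-2.5,0,0,0,1],[0,0,-2.5,0,0,0,1],[0,0,-2.5,0,0,0,1],[2.08,0.95,0,0,0,0.102,1],[2.17,0.73,0,0,0,0.102,1],[2.23,0.5,0,0,0,0.102,1],[2.27,0.27,0,0,0,0.102,1],[2.29,0.04,0,0,0,0.102,1],[2.28,-0.19,0,0,0,0.102,1],[0,0,2.17,0,0,0,1],[0,0,2.17,0,0,0,1],[0,0,2.17,0,0,0,1]]
```

Request:
move_arm:
  motion:
    - [0,0,-2.5,0,0,0,1]
    - [0,0,-2.5,0,0,0,1]
    - [0,0,-2.5,0,0,0,1]
    - [2.08,0.95,0,0,0,0.102,1]
    - [2.17,0.73,0,0,0,0.102,1]
    - [2.23,0.5,0,0,0,0.102,1]
    - [2.27,0.27,0,0,0,0.102,1]
    - [2.29,0.04,0,0,0,0.102,1]
    - [2.28,-0.19,0,0,0,0.102,1]
    - [0,0,2.2,0,0,0,1]
    - [0,0,2.2,0,0,0,1]
    - [0,0,2.1,0,0,0,1]

```text
clock: 24.4
eef_pos: [568.4, 320.1, 88.1]
tool_rot: [-0.009, 0.99, -0.141, 0.006]
ft_force: [0.6, 6.8, 5.4]
finger_gap: 18.0
grasp_force: 14.8
```

Request:
move_arm:
  motion:
    - [0,0,0.5,0,0,0,1]
    - [0,0,0,0,0,0,1]
    - [0,0,0,0,0,0,1]
    - [0,0,0,0,0,0,1]

```text
clock: 24.73
eef_pos: [564.2, 312.7, 76.1]
tool_rot: [-0.001, 0.99, -0.14, 0.002]
ft_force: [1.8, 0.8, 7.0]
finger_gap: 13.4
grasp_force: 29.9
```

The grip slackened here, so I'm checking how the box sits in it.

```bash
python3 - <<'E'
from plan import *
from meas import rect
ims=[]
for c,(x0,y0,x1,y1) in {'scene':(270,170,420,290),'top':(200,160,350,280)}.items():
    s=snap(c);P=cloud(s);ims.append(cv2.resize(s['frame'][y0:y1,x0:x1,::-1],None,fx=2.6,fy=2.6,interpolation=cv2.INTER_CUBIC))
    print(c,rect(P,(560,305),80,38,62))
    d=P[...,:2]-np.array((563,312));u=np.array([.279,.96]);t=d@u;w=d@np.array([-.96,.279])
    m=(abs(t)<60)&(abs(w)<24)&(P[...,2]>35)&(P[...,2]<65);
    if m.sum()>30:
        A=np.c_[t[m],w[m],np.ones(m.sum())];print('lid plane',np.linalg.lstsq(A,P[...,2][m],rcond=None)[0].round(3),m.sum(),np.percentile(t[m],[1,99]).round(),np.percentile(P[...,2][m],[10,50,90]).round(1))
cv2.imwrite('pics/p7.png',np.vstack(ims)[:600]);plan([])
E
```

```text
scene [562.35 294.14  46.68 138.66  49.95  80.58   1.41 556.  ]
lid plane [ 0.089 -0.146 49.097] 467 [-54.  44.] [40.5 46.7 52.9]
top [568.75 263.22  47.52  19.2   13.96  77.5    1.35  60.  ]
lid plane [ 1.5000e-02 -5.5000e-02  4.7389e+01] 106 [-59.  55.] [41.2 47.5 51.6]
at [564.4 312.7  76.1] psi -106.1 j6 2.24 j1 0.38 F [1.1 1.3 7.6] gap 13.6 gf 29.9 t 24.8
0
```

View pics/p7.png

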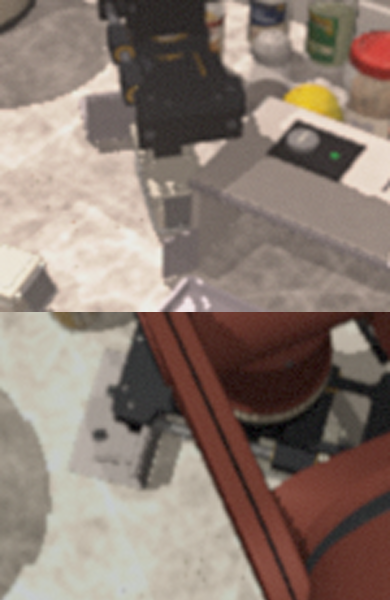

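The box is still held and upright, with its lid at about z 47, so it slipped in the grip and stands on the worktop. I'll let go and take it again lower.

Request:
move_arm:
  motion:
    - [0,0,0,0,0,0,3.5]
    - [0,0,0,0,0,0,3.5]
    - [0,0,0.3,0,0,0,3.5]
    - [0,0,0.3,0,0,0,3.5]
    - [0,0,0,0,0,0,3.5]
    - [0,0,0,0,0,0,1]
    - [0,0,0,0,0,0,1]
    - [0,0,0,0,0,0,1]
    - [0,0,0,0,0,0,1]
    - [0,0,0,0,0,0,1]
    - [0,0,0,0,0,0,1]
  grip_force: 35

```text
clock: 25.75
eef_pos: [562.7, 311.9, 68.3]
tool_rot: [-0.0, 0.99, -0.14, 0.0]
ft_force: [0.9, 1.1, 0.1]
finger_gap: 13.6
grasp_force: 35.0
```

Request:
move_arm:
  motion:
    - [0,0,0,0,0,0,1]
    - [0,0,-0.1,0,0,0,1]
    - [0,0,0,0,0,0,1]

```text
clock: 26.0
eef_pos: [562.4, 311.7, 69.1]
tool_rot: [0.0, 0.99, -0.14, -0.0]
ft_force: [-0.6, -0.2, -1.7]
finger_gap: 13.5
grasp_force: 35.0
```

Request:
move_arm:
  motion:
    - [0,-0.6,0,0,0,0,1]
    - [0,-0.7,0,0,0,0,1]
    - [0,-0.7,0,0,0,0,1]
    - [0,-0.5,0,0,0,0,1]
    - [0,-0.4,0,0,0,0,1]
    - [0,-0.3,0,0,0,0,1]
    - [0,-0.3,0,0,0,0,1]
    - [0,-0.1,0,0,0,0,1]
    - [0,0,0,0,0,0,1]
    - [0,0,0,0,0,0,1]

```text
clock: 26.83
eef_pos: [572.4, 346.2, 68.9]
tool_rot: [0.0, 0.99, -0.14, -0.0]
ft_force: [-2.2, -1.4, -2.7]
finger_gap: 13.8
grasp_force: 35.0
```

Request:
move_arm:
  motion:
    - [0,-0.1,0,0,0,0,1]
    - [0,-0.1,0,0,0,0,1]
    - [0,0,0,0,0,0,1]
    - [0,0,0,0,0,0,1]

```text
clock: 27.17
eef_pos: [572.5, 346.3, 69.0]
tool_rot: [0.002, 0.99, -0.14, -0.001]
ft_force: [-4.4, -8.5, 2.9]
finger_gap: 13.9
grasp_force: 35.0
```

Now up to ~18 N, then the retreat and turn, same as box A.

Request:
move_arm:
  motion:
    - [0,-0.1,0,0,0,0,1]
    - [0,-0.1,0,0,0,0,1]
    - [0,0,0,0,0,0,1]
    - [0,0,0,0,0,0,1]

```text
clock: 27.5
eef_pos: [572.6, 346.5, 68.9]
tool_rot: [0.003, 0.99, -0.14, -0.002]
ft_force: [-6.1, -14.9, 7.4]
finger_gap: 13.6
grasp_force: 35.0
```

Request:
move_arm:
  motion:
    - [0,1.5,0,0,0,0,1]
    - [0,2.5,-0.9,0,0,0,1]
    - [-1.08,0.05,-1.63,0,0,-0.106,1]
    - [-1.08,-0.06,-1.63,0,0,-0.106,1]
    - [-1.07,-0.17,-1.63,0,0,-0.106,1]
    - [-1.04,-0.29,-1.63,0,0,-0.106,1]
    - [0,0,0,0,0,-0.118,1]
    - [0,0,0,0,0,-0.118,1]
    - [0,0,0,0,0,-0.118,1]
    - [0,0,0,0,0,-0.118,1]
    - [0,0,0,0,0,-0.118,1]
    - [0,0,0,0,0,-0.118,1]

```text
clock: 28.5
eef_pos: [520.7, 322.1, 143.6]
tool_rot: [-0.0, 0.91, 0.415, 0.001]
ft_force: [-0.4, 1.0, -1.8]
finger_gap: 13.7
grasp_force: 35.0
```

Request:
move_arm:
  motion:
    - [0,0,0,0,0,-0.118,1]
    - [0,0,0,0,0,-0.118,1]
    - [0,0,0,0,0,-0.118,1]
    - [0,0,0,0,0,-0.118,1]
    - [0,0,0,0,0,-0.118,1]
    - [0,0,0,0,0,-0.118,1]
    - [0,0,0,0,0,-0.118,1]
    - [0,0,0,0,0,-0.118,1]
    - [0,0,0,0,0,-0.118,1]
    - [0,0,0,0,0,-0.118,1]
    - [0,0,0,0,0,-0.118,1]
    - [0,0,0,0,0,-0.118,1]

```text
clock: 29.5
eef_pos: [520.7, 322.1, 143.6]
tool_rot: [0.0, 0.421, 0.907, 0.001]
ft_force: [0.2, 0.3, -1.2]
finger_gap: 13.7
grasp_force: 35.0
```

Request:
move_arm:
  motion:
    - [-0.63,0.59,0,0,0,-0.118,1]
    - [-0.7,0.52,0,0,0,-0.118,1]
    - [-0.75,0.43,0,0,0,-0.118,1]
    - [-0.8,0.34,0,0,0,-0.118,1]
    - [-0.83,0.24,0,0,0,-0.118,1]
    - [0,0,0,0,0,0,1]
    - [0,0,0,0,0,0,1]

```text
clock: 30.08
eef_pos: [563.7, 316.6, 143.4]
tool_rot: [0.0, 0.144, 0.99, 0.0]
ft_force: [-0.1, 0.5, -1.2]
finger_gap: 14.0
grasp_force: 35.0
```

```bash
python3 -c "
from plan import *
plan([(563,312,82,73.8,1),(563,312,69.5,73.8,1)],step=25)"
```

```text
at [563.7 316.6 143.4] psi 73.4 j6 -0.89 j1 0.39 F [-0.1  0.5 -1.2] gap 14.0 gf 35.0 t 30.1
4
[[-0.02,-0.16,2.05,0,0,-0.002,1],[-0.02,-0.16,2.05,0,0,-0.002,1],[-0.02,-0.16,2.05,0,0,-0.002,1],[0,0,1.25,0,0,0,1]]
```

Request:
move_arm:
  motion:
    - [-0.02,-0.1,2.2,0,0,-0.003,1]
    - [-0.02,-0.1,2.2,0,0,-0.003,1]
    - [-0.02,-0.1,2.0,0,0,-0.002,1]
    - [0,0,0.9,0,0,0,1]
    - [0,0,0,0,0,0,1]
    - [0,0.6,0,0,0,0,1]
    - [0,0.7,0,0,0,0,1]
    - [0,0.6,0,0,0,0,1]
    - [0,0.5,0,0,0,0,1]
    - [0,0.4,0,0,0,0,1]
    - [0,0.2,0,0,0,0,1]
    - [0,0,0,0,0,0,1]

```text
clock: 31.08
eef_pos: [571.5, 342.9, 70.4]
tool_rot: [0.0, 0.138, 0.99, 0.0]
ft_force: [-0.1, -0.1, -0.3]
finger_gap: 13.8
grasp_force: 35.0
```

Request:
move_arm:
  motion:
    - [0,0.2,0,0,0,0,1]
    - [0,0.2,0,0,0,0,1]
    - [0,0.1,0,0,0,0,1]
    - [0,0,0,0,0,0,1]
    - [0,0,0,0,0,0,1]

```text
clock: 31.5
eef_pos: [572.5, 346.2, 70.0]
tool_rot: [-0.001, 0.138, 0.99, -0.001]
ft_force: [-1.5, -5.2, 0.3]
finger_gap: 13.5
grasp_force: 35.0
```

Request:
move_arm:
  motion:
    - [0,0.1,0,0,0,0,1]
    - [0,0.1,0,0,0,0,1]
    - [0,0,0,0,0,0,1]
    - [0,0,0,0,0,0,1]

```text
clock: 31.83
eef_pos: [572.6, 346.4, 69.8]
tool_rot: [-0.001, 0.138, 0.99, -0.002]
ft_force: [-3.8, -10.8, 2.8]
finger_gap: 13.7
grasp_force: 35.0
```

Request:
move_arm:
  motion:
    - [0,0.1,0,0,0,0,1]
    - [0,0.1,0,0,0,0,1]
    - [0,0,0,0,0,0,1]
    - [0,0,0,0,0,0,1]

```text
clock: 32.17
eef_pos: [572.7, 346.6, 69.9]
tool_rot: [-0.002, 0.138, 0.99, -0.004]
ft_force: [-6.1, -17.5, 6.7]
finger_gap: 13.7
grasp_force: 35.0
```

Request:
move_arm:
  motion:
    - [0,-1.5,0,0,0,0,1]
    - [0,-2.4,-0.4,0,0,0,1]
    - [1.36,-0.4,-2.3,0,0,0,1]
    - [1.36,-0.4,-2.3,0,0,0,1]
    - [1.36,-0.4,-2.3,0,0,0,1]
    - [0.66,-1.83,-0.04,0,0,0.11,1]
    - [0.45,-1.89,-0.04,0,0,0.11,1]
    - [0.24,-1.93,-0.04,0,0,0.11,1]
    - [0.03,-1.94,-0.04,0,0,0.11,1]
    - [-0.19,-1.93,-0.04,0,0,0.11,1]
    - [-0.4,-1.9,-0.04,0,0,0.11,1]
    - [-0.61,-1.85,-0.04,0,0,0.11,1]

```text
clock: 33.17
eef_pos: [441.5, 202.3, 146.5]
tool_rot: [0.0, 0.502, 0.865, 0.001]
ft_force: [1.1, -1.2, -1.7]
finger_gap: 13.6
grasp_force: 35.0
```

Request:
move_arm:
  motion:
    - [-3.3,0.55,0.11,0,0,0,1]
    - [-3.3,0.55,0.11,0,0,0,1]
    - [-3.3,0.55,0.11,0,0,0,1]
    - [-3.3,0.55,0.11,0,0,0,1]
    - [-3.3,0.55,0.11,0,0,0,1]
    - [0,0,0,0,0,0,1]
    - [0,0,0,0,0,0,1]
    - [0,0,0,0,0,0,1]

```text
clock: 33.83
eef_pos: [547.8, 73.7, 140.5]
tool_rot: [-0.0, 0.5, 0.866, 0.0]
ft_force: [-0.7, 0.6, -0.7]
finger_gap: 13.3
grasp_force: 35.0
```

```bash
python3 tray.py; python3 look.py|grep -v fin;python3 -c "
from plan import *
plan([(551.1,71.1,90,29.7,1),(551.1,71.1,74,29.7,1)],step=20)"
```

```text
top yaw 29.4 front x -63.1 (want -53.5) sides y [108.6, None] (want +-107.5) n 120
scene yaw 30.7 front x -60.4 (want -53.5) sides y [107.3, -106.0] (want +-107.5) n 321
top
  x,y,z,w,h,box axis deg [384.3 275.   69.   37.5  13.9 -52. ]
  x,y,z,w,h,box axis deg [334.6 215.   69.1  37.8  14.1 -49.7]
[542.  96.  -2.]
[463.  55.  26.]
scene
  x,y,z,w,h,box axis deg [386.3 275.   67.2  37.3  14.8 -56.3]
  x,y,z,w,h,box axis deg [335.3 215.1  67.2  37.2  14.  -49.5]
  x,y,z,w,h,box axis deg [576.8  24.3  70.   38.5  13.9  33. ]
[538.  94.   1.]
[462.  49.  26.]
at [547.8  73.9 140.8] psi 30.1 j6 -0.53 j1 -0.01 F [ 0.6  0.7 -0.5] gap 13.6 gf 35.0 t 34.2
4
[[-0.13,0.05,1.69,0,0,0.002,1],[-0.13,0.05,1.69,0,0,0.002,1],[-0.13,0.05,1.69,0,0,0.002,1],[0,0,1.6,0,0,0,1]]
```

Request:
move_arm:
  motion:
    - [-0.14,0.05,1.7,0,0,0.002,1]
    - [-0.14,0.05,1.7,0,0,0.002,1]
    - [-0.13,0.05,1.7,0,0,0.002,1]
    - [0,0,1.2,0,0,0,1]
    - [0,0,0.3,0,0,0,1]
    - [0,0,0.1,0,0,0,1]
    - [0,0,0,0,0,0,1]
    - [0,0,0,0,0,0,1]

```text
clock: 34.9
eef_pos: [552.1, 70.6, 74.7]
tool_rot: [0.001, 0.502, 0.865, 0.0]
ft_force: [0.8, -0.0, -1.1]
finger_gap: 13.8
grasp_force: 35.0
```

Request:
move_arm:
  motion:
    - [0,0,0.1,0,0,0,1]
    - [0,0,0.05,0,0,0,1]
    - [0,0,0,0,0,0,1]

```text
clock: 35.15
eef_pos: [551.7, 70.5, 72.6]
tool_rot: [0.0, 0.502, 0.865, 0.0]
ft_force: [-0.8, 0.2, -0.6]
finger_gap: 13.8
grasp_force: 35.0
```

Request:
move_arm:
  motion:
    - [0,0,0.1,0,0,0,1]
    - [0,0,0,0,0,0,1]
    - [0,0,0,0,0,0,4]
    - [0,0,0,0,0,0,4]
    - [0,0,0,0,0,0,4]
    - [0,0,-1,0,0,0,4]
    - [0,0,-3,0,0,0,4]
    - [0,0,-3,0,0,0,4]

```text
clock: 35.82
eef_pos: [549.9, 70.5, 141.0]
tool_rot: [-0.002, 0.502, 0.865, -0.001]
ft_force: [1.4, 0.4, -0.0]
finger_gap: 38.6
grasp_force: 0.0
```

```bash
python3 look.py|grep -v fin;python3 -c "
from plan import *
plan([(385.5,275,130,-53,4.5),(385.5,275,95,-53,4.5)],step=33)"
```

```text
top
  x,y,z,w,h,box axis deg [671.7 458.   68.1  39.6  16.1  21.3]
  x,y,z,w,h,box axis deg [545.8  75.2  72.2  34.9  14.1  29.5]
  x,y,z,w,h,box axis deg [384.2 274.8  69.4  37.4  14.  -52.5]
  x,y,z,w,h,box axis deg [334.6 215.2  69.3  37.6  14.2 -49.8]
[541.  94.  -3.]
[462.  53.  28.]
scene
  x,y,z,w,h,box axis deg [386.  275.   67.4  38.7  14.7 -53.5]
  x,y,z,w,h,box axis deg [335.1 215.7  67.1  38.5  14.5 -50.2]
  x,y,z,w,h,box axis deg [548.   73.9  69.7  36.   14.   26.8]
  x,y,z,w,h,box axis deg [576.6  24.2  69.8  38.4  16.   36.1]
[335. 216.  -2.]
[462.  47.  29.]
at [550.7  70.5 140.5] psi 29.7 j6 -0.53 j1 -0.01 F [ 0.2 -0.9 -0.4] gap 40.0 gf 0.0 t 36.1
15
[[2.0,-0.33,0.08,0,0,0.111,4.5],[1.95,-0.54,0.08,0,0,0.111,4.5],[1.88,-0.76,0.08,0,0,0.111,4.5],[1.78,-0.96,0.08,0,0,0.111,4.5],[1.66,-1.15,0.08,0,0,0.111,4.5],[1.53,-1.33,0.08,0,0,0.111,4.5],[1.37,-1.49,0.08,0,0,0.111,4.5],[1.2,-1.63,0.08,0,0,0.111,4.5],[1.01,-1.75,0.08,0,0,0.111,4.5],[0.81,-1.85,0.08,0,0,0.111,4.5],[0.6,-1.93,0.08,0,0,0.111,4.5],[0.38,-1.99,0.08,0,0,0.111,4.5]]
[[0.16,-2.02,0.08,0,0,0.111,4.5],[0,0,1.75,0,0,0,4.5],[0,0,1.75,0,0,0,4.5]]
```

Request:
move_arm:
  motion:
    - [2.0,-0.33,0.08,0,0,0.111,4.5]
    - [1.95,-0.54,0.08,0,0,0.111,4.5]
    - [1.88,-0.76,0.08,0,0,0.111,4.5]
    - [1.78,-0.96,0.08,0,0,0.111,4.5]
    - [1.66,-1.15,0.08,0,0,0.111,4.5]
    - [1.53,-1.33,0.08,0,0,0.111,4.5]
    - [1.37,-1.49,0.08,0,0,0.111,4.5]
    - [1.2,-1.63,0.08,0,0,0.111,4.5]
    - [1.01,-1.75,0.08,0,0,0.111,4.5]
    - [0.81,-1.85,0.08,0,0,0.111,4.5]
    - [0.6,-1.93,0.08,0,0,0.111,4.5]
    - [0.38,-1.99,0.08,0,0,0.111,4.5]

```text
clock: 37.12
eef_pos: [397.1, 259.7, 130.0]
tool_rot: [0.0, 0.93, 0.367, -0.001]
ft_force: [-0.1, 0.2, -0.4]
finger_gap: 45.0
grasp_force: 0.0
```

Request:
move_arm:
  motion:
    - [0.16,-2.02,0.08,0,0,0.111,4.5]
    - [0,0,1.75,0,0,0,4.5]
    - [0,0,1.75,0,0,0,4.5]
    - [0,0,0,0,0,0,4.5]
    - [0,0,0,0,0,0,4.5]
    - [0,0,0,0,0,0,4.5]

```text
clock: 37.62
eef_pos: [386.1, 275.1, 95.7]
tool_rot: [0.0, 0.948, 0.317, -0.0]
ft_force: [1.0, -0.2, 0.8]
finger_gap: 44.8
grasp_force: 0.0
```

```bash
python3 -c "
from plan import *
from look import handles
for c in ['top','scene']:
  for h in handles(cloud(snap(c))): print(c,h)
plan([(385.3,275,69,-53,4.5)],step=20)"
```

```text
top [673.5 455.5  67.6  40.3  17.9  33.3]
top [575.4  25.3  71.8  39.1  14.1  28.7]
top [545.9  74.8  72.1  36.8  13.7  30.5]
top [334.6 215.   69.3  37.8  14.  -51. ]
scene [386.  274.1  67.3  37.9  14.6 -51.8]
scene [335.1 215.4  67.1  38.8  14.4 -49.1]
scene [548.   74.   69.9  36.   14.1  26. ]
scene [577.3  25.   70.1  38.4  16.5  28. ]
at [386.9 275.3  96.5] psi -53.0 j6 1.38 j1 0.45 F [-0.5 -0.5  0.2] gap 44.6 gf 0.0 t 37.7
2
[[-0.08,-0.04,1.38,0,-0.001,0,4.5],[-0.07,-0.04,1.38,0,-0.001,0,4.5]]
```

Request:
move_arm:
  motion:
    - [-0.08,-0.04,1.38,0,0,0,4.5]
    - [-0.07,-0.04,1.38,0,0,0,4.5]
    - [0,0,0,0,0,0,1]
    - [0,0,0,0,0,0,1]
    - [0,0,0,0,0,0,1]
    - [0,0,0,0,0,0,1]
    - [0,0,0,0,0,0,1]
    - [0,0,0,0,0,0,1]
    - [0,0,0,0,0,0,1]

```text
clock: 38.47
eef_pos: [385.1, 275.2, 68.8]
tool_rot: [0.0, 0.948, 0.317, 0.001]
ft_force: [-0.6, -1.0, 3.1]
finger_gap: 13.3
grasp_force: 35.0
```

```bash
python3 -c "
from plan import *
p,R,o=cur()
plan([(p[0],p[1],145,-53,1),(563,312,145,-106.2,1)],step=32)"
```

```text
at [385.1 275.2  68.8] psi -53.0 j6 1.38 j1 0.45 F [-0.6 -1.   3.1] gap 13.3 gf 35.0 t 38.5
11
[[0,0,-2.54,0,0,0,1],[0,0,-2.54,0,0,0,1],[0,0,-2.54,0,0,0,1],[2.05,0.97,0,0,0,0.116,1],[2.15,0.73,0,0,0,0.116,1],[2.22,0.47,0,0,0,0.116,1],[2.26,0.21,0,0,0,0.116,1],[2.27,-0.05,0,0,0,0.116,1],[2.25,-0.31,0,0,0,0.116,1],[2.2,-0.57,0,0,0,0.116,1],[2.12,-0.82,0,0,0,0.116,1]]
```

```bash
python3 -c "
from plan import *
p,R,o=cur()
plan([(p[0],p[1],145,-53,1),(544,318,145,-106.2,1)],step=32)"
```

```text
at [385.1 275.2  68.8] psi -53.0 j6 1.38 j1 0.45 F [-0.6 -1.   3.1] gap 13.3 gf 35.0 t 38.5
11
[[0,0,-2.54,0,0,0,1],[0,0,-2.54,0,0,0,1],[0,0,-2.54,0,0,0,1],[1.91,0.77,0,0,0,0.116,1],[1.98,0.54,0,0,0,0.116,1],[2.03,0.31,0,0,0,0.116,1],[2.06,0.07,0,0,0,0.116,1],[2.05,-0.17,0,0,0,0.116,1],[2.02,-0.4,0,0,0,0.116,1],[1.96,-0.63,0,0,0,0.116,1],[1.87,-0.86,0,0,0,0.116,1]]
```

Request:
move_arm:
  motion:
    - [0,0,-2.54,0,0,0,1]
    - [0,0,-2.54,0,0,0,1]
    - [0,0,-2.54,0,0,0,1]
    - [1.91,0.77,0,0,0,0.116,1]
    - [1.98,0.54,0,0,0,0.116,1]
    - [2.03,0.31,0,0,0,0.116,1]
    - [2.06,0.07,0,0,0,0.116,1]
    - [2.05,-0.17,0,0,0,0.116,1]
    - [2.02,-0.4,0,0,0,0.116,1]
    - [1.96,-0.63,0,0,0,0.116,1]
    - [1.87,-0.86,0,0,0,0.116,1]
    - [0,0,0,0,0,0,1]

```text
clock: 39.47
eef_pos: [546.4, 318.1, 144.0]
tool_rot: [-0.0, 0.99, -0.144, 0.001]
ft_force: [-0.9, -0.4, -1.0]
finger_gap: 13.8
grasp_force: 35.0
```

Request:
move_arm:
  motion:
    - [0,0,2.2,0,0,0,1]
    - [0,0,2.2,0,0,0,1]
    - [0,0,2,0,0,0,1]
    - [0,0,0.5,0,0,0,1]
    - [0,0,0,0,0,0,1]
    - [0,0,0,0,0,0,1]

```text
clock: 39.97
eef_pos: [543.3, 317.8, 75.6]
tool_rot: [0.0, 0.99, -0.14, -0.0]
ft_force: [-0.1, -0.2, -0.9]
finger_gap: 13.7
grasp_force: 35.0
```

```bash
python3 -c "
from plan import *
plan([(544,318,70,-106.2,1)],step=32)"
```

```text
at [543.3 317.8  75.6] psi -106.1 j6 2.26 j1 0.4 F [-0.1 -0.2 -0.9] gap 13.7 gf 35.0 t 40.0
1
[[0.06,-0.04,0.56,0,0,0.001,1]]
```

Request:
move_arm:
  motion:
    - [0,0,0.5,0,0,0,1]
    - [0,-0.6,0,0,0,0,1]
    - [0,-0.7,0,0,0,0,1]
    - [0,-0.7,0,0,0,0,1]
    - [0,-0.5,0,0,0,0,1]
    - [0,-0.4,0,0,0,0,1]
    - [0,-0.3,0,0,0,0,1]
    - [0,-0.2,0,0,0,0,1]
    - [0,-0.1,0,0,0,0,1]
    - [0,0,0,0,0,0,1]
    - [0,0,0,0,0,0,1]

```text
clock: 40.88
eef_pos: [553.2, 351.4, 70.2]
tool_rot: [-0.0, 0.99, -0.141, -0.0]
ft_force: [-0.8, -0.2, -1.5]
finger_gap: 13.8
grasp_force: 35.0
```

Request:
move_arm:
  motion:
    - [0,-0.1,0,0,0,0,1]
    - [0,-0.1,0,0,0,0,1]
    - [0,0,0,0,0,0,1]
    - [0,0,0,0,0,0,1]

```text
clock: 41.22
eef_pos: [553.3, 351.8, 70.1]
tool_rot: [0.001, 0.99, -0.141, -0.001]
ft_force: [-2.7, -5.5, 1.0]
finger_gap: 13.6
grasp_force: 35.0
```

Request:
move_arm:
  motion:
    - [0,-0.1,0,0,0,0,1]
    - [0,-0.05,0,0,0,0,1]
    - [0,0,0,0,0,0,1]
    - [0,0,0,0,0,0,1]

```text
clock: 41.55
eef_pos: [553.4, 351.9, 70.1]
tool_rot: [0.003, 0.99, -0.141, -0.001]
ft_force: [-2.9, -10.7, 3.1]
finger_gap: 13.7
grasp_force: 35.0
```

Request:
move_arm:
  motion:
    - [0,-0.1,0,0,0,0,1]
    - [0,-0.1,0,0,0,0,1]
    - [0,0,0,0,0,0,1]
    - [0,0,0,0,0,0,1]

```text
clock: 41.88
eef_pos: [553.5, 352.1, 70.0]
tool_rot: [0.004, 0.99, -0.141, -0.002]
ft_force: [-6.0, -17.4, 7.6]
finger_gap: 13.4
grasp_force: 35.0
```

Request:
move_arm:
  motion:
    - [0,1.5,0,0,0,0,1]
    - [0,2.5,-0.9,0,0,0,1]
    - [-1.08,0.05,-1.63,0,0,-0.106,1]
    - [-1.08,-0.06,-1.63,0,0,-0.106,1]
    - [-1.07,-0.17,-1.63,0,0,-0.106,1]
    - [-1.04,-0.29,-1.63,0,0,-0.106,1]
    - [0,0,0,0,0,-0.118,1]
    - [0,0,0,0,0,-0.118,1]
    - [0,0,0,0,0,-0.118,1]
    - [0,0,0,0,0,-0.118,1]
    - [0,0,0,0,0,-0.118,1]
    - [0,0,0,0,0,-0.118,1]

```text
clock: 42.88
eef_pos: [501.6, 328.3, 144.7]
tool_rot: [-0.0, 0.91, 0.415, 0.0]
ft_force: [1.3, 0.2, -1.6]
finger_gap: 13.6
grasp_force: 35.0
```

Request:
move_arm:
  motion:
    - [0,0,0,0,0,-0.118,1]
    - [0,0,0,0,0,-0.118,1]
    - [0,0,0,0,0,-0.118,1]
    - [0,0,0,0,0,-0.118,1]
    - [0,0,0,0,0,-0.118,1]
    - [0,0,0,0,0,-0.118,1]
    - [0,0,0,0,0,-0.118,1]
    - [0,0,0,0,0,-0.118,1]
    - [0,0,0,0,0,-0.118,1]
    - [0,0,0,0,0,-0.118,1]
    - [0,0,0,0,0,-0.118,1]
    - [0,0,0,0,0,-0.118,1]

```text
clock: 43.88
eef_pos: [501.6, 328.3, 144.7]
tool_rot: [0.0, 0.421, 0.907, 0.0]
ft_force: [0.3, -0.3, -1.1]
finger_gap: 13.3
grasp_force: 35.0
```

Request:
move_arm:
  motion:
    - [-0.63,0.59,0,0,0,-0.118,1]
    - [-0.7,0.52,0,0,0,-0.118,1]
    - [-0.75,0.43,0,0,0,-0.118,1]
    - [-0.8,0.34,0,0,0,-0.118,1]
    - [-0.83,0.24,0,0,0,-0.118,1]
    - [0,0,0,0,0,0,1]
    - [0,0,0,0,0,0,1]

```text
clock: 44.47
eef_pos: [544.6, 322.9, 144.5]
tool_rot: [-0.0, 0.145, 0.99, 0.0]
ft_force: [0.6, 0.4, -1.1]
finger_gap: 14.2
grasp_force: 35.0
```

```bash
python3 -c "
from plan import *
plan([(544,318,82,73.8,1),(544,318,70,73.8,1)],step=25)"
```

```text
at [544.6 322.9 144.5] psi 73.4 j6 -0.87 j1 0.41 F [ 0.6  0.4 -1.1] gap 14.2 gf 35.0 t 44.5
4
[[-0.03,-0.16,2.08,0,0,-0.002,1],[-0.03,-0.16,2.08,0,0,-0.002,1],[-0.03,-0.16,2.08,0,0,-0.002,1],[0,0,1.2,0,0,0,1]]
```

Request:
move_arm:
  motion:
    - [-0.02,-0.1,2.2,0,0,-0.003,1]
    - [-0.02,-0.1,2.2,0,0,-0.003,1]
    - [-0.02,-0.1,2.1,0,0,-0.002,1]
    - [0,0,0.9,0,0,0,1]
    - [0,0,0,0,0,0,1]
    - [0,0.6,0,0,0,0,1]
    - [0,0.7,0,0,0,0,1]
    - [0,0.6,0,0,0,0,1]
    - [0,0.5,0,0,0,0,1]
    - [0,0.4,0,0,0,0,1]
    - [0,0.2,0,0,0,0,1]
    - [0,0,0,0,0,0,1]

```text
clock: 45.47
eef_pos: [552.6, 349.5, 70.5]
tool_rot: [0.0, 0.138, 0.99, 0.0]
ft_force: [0.4, -0.3, -1.8]
finger_gap: 13.8
grasp_force: 35.0
```

Request:
move_arm:
  motion:
    - [0,0.2,0,0,0,0,1]
    - [0,0.2,0,0,0,0,1]
    - [0,0.1,0,0,0,0,1]
    - [0,0,0,0,0,0,1]
    - [0,0,0,0,0,0,1]

```text
clock: 45.88
eef_pos: [553.3, 351.9, 70.1]
tool_rot: [-0.001, 0.139, 0.99, -0.002]
ft_force: [-2.2, -5.9, 0.4]
finger_gap: 13.6
grasp_force: 35.0
```

Request:
move_arm:
  motion:
    - [0,0.1,0,0,0,0,1]
    - [0,0.1,0,0,0,0,1]
    - [0,0,0,0,0,0,1]
    - [0,0,0,0,0,0,1]

```text
clock: 46.22
eef_pos: [553.4, 352.0, 69.9]
tool_rot: [-0.002, 0.139, 0.99, -0.003]
ft_force: [-3.9, -12.6, 3.0]
finger_gap: 13.4
grasp_force: 35.0
```

Request:
move_arm:
  motion:
    - [0,0.1,0,0,0,0,1]
    - [0,0.1,0,0,0,0,1]
    - [0,0,0,0,0,0,1]
    - [0,0,0,0,0,0,1]

```text
clock: 46.55
eef_pos: [553.5, 352.2, 69.9]
tool_rot: [-0.002, 0.139, 0.99, -0.005]
ft_force: [-7.2, -18.1, 8.4]
finger_gap: 13.5
grasp_force: 35.0
```

Request:
move_arm:
  motion:
    - [0,-1.5,0,0,0,0,1]
    - [0,-2.4,-0.4,0,0,0,1]
    - [1.36,-0.4,-2.3,0,0,0,1]
    - [1.36,-0.4,-2.3,0,0,0,1]
    - [1.36,-0.4,-2.3,0,0,0,1]
    - [0.66,-1.83,-0.04,0,0,0.11,1]
    - [0.45,-1.89,-0.04,0,0,0.11,1]
    - [0.24,-1.93,-0.04,0,0,0.11,1]
    - [0.03,-1.94,-0.04,0,0,0.11,1]
    - [-0.19,-1.93,-0.04,0,0,0.11,1]
    - [-0.4,-1.9,-0.04,0,0,0.11,1]
    - [-0.61,-1.85,-0.04,0,0,0.11,1]

```text
clock: 47.55
eef_pos: [422.1, 208.4, 146.5]
tool_rot: [0.0, 0.503, 0.864, 0.0]
ft_force: [-0.0, -0.4, -1.2]
finger_gap: 13.6
grasp_force: 35.0
```

Request:
move_arm:
  motion:
    - [-3.2,1.1,0.11,0,0,0,1]
    - [-3.2,1.1,0.11,0,0,0,1]
    - [-3.2,1.1,0.11,0,0,0,1]
    - [-3.2,1.1,0.11,0,0,0,1]
    - [0,0,0,0,0,0,1]
    - [0,0,0,0,0,0,1]
    - [0,0,0,0,0,0,1]

```text
clock: 48.13
eef_pos: [524.1, 120.2, 141.6]
tool_rot: [-0.001, 0.501, 0.866, -0.0]
ft_force: [0.5, 0.9, -2.1]
finger_gap: 13.5
grasp_force: 35.0
```

```bash
python3 tray.py; python3 look.py|grep -v fin;python3 -c "
from plan import *
plan([(523.9,118.9,90,29.7,1),(523.9,118.9,74,29.7,1)],step=20)"
```

```text
top yaw 29.4 front x -63.2 (want -53.5) sides y [108.2, None] (want +-107.5) n 90
scene yaw 31.0 front x -59.5 (want -53.5) sides y [107.1, -105.9] (want +-107.5) n 365
top
  x,y,z,w,h,box axis deg [672.9 457.9  68.2  40.   18.4  23.5]
  x,y,z,w,h,box axis deg [334.6 215.1  69.9  37.8  14.  -50.2]
scene
  x,y,z,w,h,box axis deg [335.6 215.4  67.4  38.3  13.8 -51.8]
  x,y,z,w,h,box axis deg [548.3  74.2  69.7  36.9  15.6  27.9]
  x,y,z,w,h,box axis deg [576.6  24.2  70.2  38.4  14.3  33.8]
[542.  96.  -0.]
[464.  50.  29.]
at [524.3 120.6 142.1] psi 30.0 j6 -0.44 j1 0.08 F [-0.4 -1.2 -1.7] gap 13.8 gf 35.0 t 48.5
4
[[-0.04,-0.04,1.74,0,0,0.002,1],[-0.04,-0.04,1.74,0,0,0.002,1],[-0.04,-0.04,1.74,0,0,0.002,1],[0,0,1.6,0,0,0,1]]
```

Request:
move_arm:
  motion:
    - [-0.04,-0.04,1.7,0,0,0.002,1]
    - [-0.04,-0.04,1.7,0,0,0.002,1]
    - [-0.04,-0.04,1.7,0,0,0.002,1]
    - [0,0,1.3,0,0,0,1]
    - [0,0,0.3,0,0,0,1]
    - [0,0,0.1,0,0,0,1]
    - [0,0,0,0,0,0,1]
    - [0,0,0,0,0,0,1]

```text
clock: 49.2
eef_pos: [525.0, 118.7, 75.1]
tool_rot: [0.001, 0.503, 0.864, 0.001]
ft_force: [-0.3, 0.1, -1.3]
finger_gap: 13.8
grasp_force: 35.0
```

Request:
move_arm:
  motion:
    - [0,0,0.1,0,0,0,1]
    - [0,0,0.05,0,0,0,1]
    - [0,0,0,0,0,0,1]

```text
clock: 49.45
eef_pos: [524.5, 118.5, 73.0]
tool_rot: [0.0, 0.503, 0.864, 0.0]
ft_force: [-0.5, -0.4, -1.1]
finger_gap: 13.7
grasp_force: 35.0
```

Request:
move_arm:
  motion:
    - [0,0,0.1,0,0,0,1]
    - [0,0,0,0,0,0,1]
    - [0,0,0,0,0,0,4]
    - [0,0,0,0,0,0,4]
    - [0,0,0,0,0,0,4]
    - [0,0,-1,0,0,0,4]
    - [0,0,-3,0,0,0,4]
    - [0,0,-3,0,0,0,4]

```text
clock: 50.12
eef_pos: [522.8, 118.4, 141.4]
tool_rot: [-0.001, 0.503, 0.864, -0.001]
ft_force: [-0.1, 0.9, -0.4]
finger_gap: 38.8
grasp_force: 0.0
```

```bash
python3 look.py|grep -v fin;python3 -c "
from plan import *
plan([(335,215.3,130,-50.3,4.5)],step=33)"
```

```text
top
  x,y,z,w,h,box axis deg [672.6 457.6  68.5  40.   16.5  24.6]
  x,y,z,w,h,box axis deg [334.7 215.   69.4  37.8  14.1 -50.5]
scene
  x,y,z,w,h,box axis deg [335.3 215.5  67.3  37.5  13.6 -51.4]
  x,y,z,w,h,box axis deg [522.9 118.6  70.   37.   14.2  29.6]
  x,y,z,w,h,box axis deg [547.5  74.2  69.7  36.5  15.6  25.8]
  x,y,z,w,h,box axis deg [576.9  24.5  70.2  38.6  14.8  29.9]
[539.  96.  -1.]
[460.  49.  27.]
at [523.5 118.4 140.9] psi 29.6 j6 -0.44 j1 0.08 F [-0.5  0.3  0.6] gap 40.0 gf 0.0 t 50.4
12
[[1.48,-0.97,0.09,0,0,0.116,4.5],[1.36,-1.13,0.09,0,0,0.116,4.5],[1.22,-1.28,0.09,0,0,0.116,4.5],[1.06,-1.41,0.09,0,0,0.116,4.5],[0.89,-1.53,0.09,0,0,0.116,4.5],[0.7,-1.62,0.09,0,0,0.116,4.5],[0.51,-1.69,0.09,0,0,0.116,4.5],[0.31,-1.74,0.09,0,0,0.116,4.5],[0.11,-1.76,0.09,0,0,0.116,4.5],[-0.1,-1.76,0.09,0,0,0.116,4.5],[-0.3,-1.74,0.09,0,0,0.116,4.5],[-0.5,-1.69,0.09,0,0,0.116,4.5]]
```

Request:
move_arm:
  motion:
    - [1.48,-0.97,0.09,0,0,0.116,4.5]
    - [1.36,-1.13,0.09,0,0,0.116,4.5]
    - [1.22,-1.28,0.09,0,0,0.116,4.5]
    - [1.06,-1.41,0.09,0,0,0.116,4.5]
    - [0.89,-1.53,0.09,0,0,0.116,4.5]
    - [0.7,-1.62,0.09,0,0,0.116,4.5]
    - [0.51,-1.69,0.09,0,0,0.116,4.5]
    - [0.31,-1.74,0.09,0,0,0.116,4.5]
    - [0.11,-1.76,0.09,0,0,0.116,4.5]
    - [-0.1,-1.76,0.09,0,0,0.116,4.5]
    - [-0.3,-1.74,0.09,0,0,0.116,4.5]
    - [-0.5,-1.69,0.09,0,0,0.116,4.5]

```text
clock: 51.42
eef_pos: [333.6, 214.9, 129.2]
tool_rot: [0.0, 0.941, 0.338, -0.001]
ft_force: [-0.3, -0.6, -0.3]
finger_gap: 44.9
grasp_force: 0.0
```

Request:
move_arm:
  motion:
    - [0,0,1.75,0,0,0,4.5]
    - [0,0,1.75,0,0,0,4.5]
    - [0,0,0,0,0,0,4.5]
    - [0,0,0,0,0,0,4.5]
    - [0,0,0,0,0,0,4.5]

```text
clock: 51.83
eef_pos: [335.4, 214.9, 95.7]
tool_rot: [0.0, 0.94, 0.341, -0.001]
ft_force: [1.2, 0.3, 1.0]
finger_gap: 45.2
grasp_force: 0.0
```

```bash
python3 -c "
from plan import *
from look import handles
for c in ['top','scene']:
  for h in handles(cloud(snap(c))): print(c,h)
plan([(335,215.3,69,-50.5,4.5)],step=20)"
```

```text
top [673.3 457.1  68.   40.8  18.3  27. ]
top [575.6  25.2  72.   38.1  14.3  28.8]
top [546.   74.5  71.9  35.9  13.9  30. ]
top [521.  119.   72.2  39.2  14.   29.8]
scene [677.4 452.9  68.7  39.   18.4  50.2]
scene [335.2 214.8  67.4  37.6  14.8 -55.6]
scene [522.5 119.3  70.1  38.3  15.1  29.1]
scene [547.8  74.   69.9  36.3  15.3  27.3]
scene [576.9  24.4  69.9  38.1  14.3  31.6]
at [336.2 215.2  96.4] psi -50.2 j6 1.25 j1 0.37 F [0.5 0.3 0.5] gap 45.2 gf 0.0 t 51.9
2
[[-0.04,-0.04,1.37,0,0,0.003,4.5],[-0.04,-0.04,1.37,0,0,0.003,4.5]]
```

Request:
move_arm:
  motion:
    - [-0.05,-0.02,1.37,0,0,0.003,4.5]
    - [-0.04,-0.02,1.37,0,0,0.003,4.5]
    - [0,0,0,0,0,0,1]
    - [0,0,0,0,0,0,1]
    - [0,0,0,0,0,0,1]
    - [0,0,0,0,0,0,1]
    - [0,0,0,0,0,0,1]
    - [0,0,0,0,0,0,1]
    - [0,0,0,0,0,0,1]

```text
clock: 52.68
eef_pos: [335.1, 215.0, 68.9]
tool_rot: [-0.0, 0.941, 0.338, 0.001]
ft_force: [-0.1, 0.7, 3.4]
finger_gap: 13.7
grasp_force: 35.0
```

```bash
python3 -c "
from plan import *
p,R,o=cur()
plan([(p[0],p[1],145,-50.5,1),(544,318,145,-106.2,1)],step=32)"
```

```text
at [335.1 215.   68.9] psi -50.5 j6 1.25 j1 0.37 F [-0.1  0.7  3.4] gap 13.7 gf 35.0 t 52.7
12
[[0,0,-2.54,0,0,0,1],[0,0,-2.54,0,0,0,1],[0,0,-2.54,0,0,0,1],[2.52,0.59,0,0,0,0.108,1],[2.57,0.32,0,0,0,0.108,1],[2.59,0.04,0,0,0,0.108,1],[2.58,-0.24,0,0,0,0.108,1],[2.54,-0.52,0,0,0,0.108,1],[2.47,-0.79,0,0,0,0.108,1],[2.37,-1.05,0,0,0,0.108,1],[2.24,-1.3,0,0,0,0.108,1],[2.09,-1.53,0,0,0,0.108,1]]
```

Request:
move_arm:
  motion:
    - [0,0,-2.54,0,0,0,1]
    - [0,0,-2.54,0,0,0,1]
    - [0,0,-2.54,0,0,0,1]
    - [2.52,0.59,0,0,0,0.108,1]
    - [2.57,0.32,0,0,0,0.108,1]
    - [2.59,0.04,0,0,0,0.108,1]
    - [2.58,-0.24,0,0,0,0.108,1]
    - [2.54,-0.52,0,0,0,0.108,1]
    - [2.47,-0.79,0,0,0,0.108,1]
    - [2.37,-1.05,0,0,0,0.108,1]
    - [2.24,-1.3,0,0,0,0.108,1]
    - [2.09,-1.53,0,0,0,0.108,1]

```text
clock: 53.68
eef_pos: [544.3, 318.5, 143.7]
tool_rot: [0.0, 0.99, -0.143, -0.001]
ft_force: [0.1, 0.4, -1.1]
finger_gap: 13.4
grasp_force: 35.0
```

Request:
move_arm:
  motion:
    - [0,0,0,0,0,0,1]
    - [0,0,2.2,0,0,0,1]
    - [0,0,2.2,0,0,0,1]
    - [0,0,2,0,0,0,1]
    - [0,0,0.5,0,0,0,1]
    - [0,0,0,0,0,0,1]
    - [0,0,0,0,0,0,1]

```text
clock: 54.27
eef_pos: [543.5, 318.0, 75.8]
tool_rot: [0.0, 0.99, -0.14, -0.0]
ft_force: [-0.1, -0.9, -1.4]
finger_gap: 13.6
grasp_force: 35.0
```

```bash
python3 -c "
from plan import *
plan([(544,318,70,-106.2,1)],step=32)"
```

```text
at [543.5 318.   75.8] psi -106.1 j6 2.26 j1 0.4 F [-0.1 -0.9 -1.4] gap 13.6 gf 35.0 t 54.3
1
[[0.05,-0.01,0.58,0,0,0.001,1]]
```

Request:
move_arm:
  motion:
    - [0,0,0.5,0,0,0,1]
    - [0,-0.6,0,0,0,0,1]
    - [0,-0.7,0,0,0,0,1]
    - [0,-0.7,0,0,0,0,1]
    - [0,-0.5,0,0,0,0,1]
    - [0,-0.4,0,0,0,0,1]
    - [0,-0.3,0,0,0,0,1]
    - [0,-0.2,0,0,0,0,1]
    - [0,-0.1,0,0,0,0,1]
    - [0,0,0,0,0,0,1]
    - [0,0,0,0,0,0,1]

```text
clock: 55.18
eef_pos: [553.3, 351.6, 70.2]
tool_rot: [-0.0, 0.99, -0.141, -0.0]
ft_force: [0.1, 0.1, -1.0]
finger_gap: 13.8
grasp_force: 35.0
```

Request:
move_arm:
  motion:
    - [0,-0.1,0,0,0,0,1]
    - [0,-0.1,0,0,0,0,1]
    - [0,0,0,0,0,0,1]
    - [0,0,0,0,0,0,1]

```text
clock: 55.52
eef_pos: [553.4, 351.8, 70.2]
tool_rot: [0.002, 0.99, -0.141, -0.001]
ft_force: [-3.0, -7.1, 2.5]
finger_gap: 13.9
grasp_force: 35.0
```

Request:
move_arm:
  motion:
    - [0,-0.1,0,0,0,0,1]
    - [0,-0.1,0,0,0,0,1]
    - [0,-0.1,0,0,0,0,1]
    - [0,-0.05,0,0,0,0,1]
    - [0,0,0,0,0,0,1]
    - [0,0,0,0,0,0,1]

```text
clock: 56.02
eef_pos: [553.6, 352.1, 70.1]
tool_rot: [0.005, 0.99, -0.141, -0.002]
ft_force: [-6.4, -17.3, 7.5]
finger_gap: 13.7
grasp_force: 35.0
```

Request:
move_arm:
  motion:
    - [0,1.5,0,0,0,0,1]
    - [0,2.5,-0.9,0,0,0,1]
    - [-1.08,0.05,-1.63,0,0,-0.106,1]
    - [-1.08,-0.06,-1.63,0,0,-0.106,1]
    - [-1.07,-0.17,-1.63,0,0,-0.106,1]
    - [-1.04,-0.29,-1.63,0,0,-0.106,1]
    - [0,0,0,0,0,-0.118,1]
    - [0,0,0,0,0,-0.118,1]
    - [0,0,0,0,0,-0.118,1]
    - [0,0,0,0,0,-0.118,1]
    - [0,0,0,0,0,-0.118,1]
    - [0,0,0,0,0,-0.118,1]

```text
clock: 57.02
eef_pos: [501.8, 328.7, 144.8]
tool_rot: [-0.0, 0.91, 0.415, 0.0]
ft_force: [0.3, -0.4, -2.0]
finger_gap: 13.5
grasp_force: 35.0
```

Request:
move_arm:
  motion:
    - [0,0,0,0,0,-0.118,1]
    - [0,0,0,0,0,-0.118,1]
    - [0,0,0,0,0,-0.118,1]
    - [0,0,0,0,0,-0.118,1]
    - [0,0,0,0,0,-0.118,1]
    - [0,0,0,0,0,-0.118,1]
    - [0,0,0,0,0,-0.118,1]
    - [0,0,0,0,0,-0.118,1]
    - [0,0,0,0,0,-0.118,1]
    - [0,0,0,0,0,-0.118,1]
    - [0,0,0,0,0,-0.118,1]
    - [0,0,0,0,0,-0.118,1]

```text
clock: 58.02
eef_pos: [501.8, 328.7, 144.8]
tool_rot: [0.0, 0.421, 0.907, 0.0]
ft_force: [0.3, 0.5, -1.4]
finger_gap: 13.5
grasp_force: 35.0
```

Request:
move_arm:
  motion:
    - [-0.63,0.59,0,0,0,-0.118,1]
    - [-0.7,0.52,0,0,0,-0.118,1]
    - [-0.75,0.43,0,0,0,-0.118,1]
    - [-0.8,0.34,0,0,0,-0.118,1]
    - [-0.83,0.24,0,0,0,-0.118,1]
    - [0,0,0,0,0,0,1]
    - [0,0,0,0,0,0,1]

```text
clock: 58.6
eef_pos: [544.8, 323.3, 144.6]
tool_rot: [-0.0, 0.144, 0.99, 0.0]
ft_force: [0.4, -0.2, -1.1]
finger_gap: 13.6
grasp_force: 35.0
```

Request:
move_arm:
  motion:
    - [-0.02,-0.1,2.2,0,0,-0.003,1]
    - [-0.02,-0.1,2.2,0,0,-0.003,1]
    - [-0.02,-0.1,2.1,0,0,-0.002,1]
    - [0,0,0.9,0,0,0,1]
    - [0,0,0,0,0,0,1]
    - [0,0.6,0,0,0,0,1]
    - [0,0.7,0,0,0,0,1]
    - [0,0.6,0,0,0,0,1]
    - [0,0.5,0,0,0,0,1]
    - [0,0.4,0,0,0,0,1]
    - [0,0.2,0,0,0,0,1]
    - [0,0,0,0,0,0,1]

```text
clock: 59.6
eef_pos: [552.7, 349.8, 70.7]
tool_rot: [0.0, 0.138, 0.99, 0.0]
ft_force: [-0.9, -0.3, -1.3]
finger_gap: 13.6
grasp_force: 35.0
```

Request:
move_arm:
  motion:
    - [0,0.2,0,0,0,0,1]
    - [0,0.2,0,0,0,0,1]
    - [0,0.1,0,0,0,0,1]
    - [0,0,0,0,0,0,1]
    - [0,0,0,0,0,0,1]

```text
clock: 60.02
eef_pos: [553.4, 351.9, 70.1]
tool_rot: [-0.001, 0.139, 0.99, -0.002]
ft_force: [-2.0, -6.9, 0.7]
finger_gap: 13.5
grasp_force: 35.0
```

Request:
move_arm:
  motion:
    - [0,0.1,0,0,0,0,1]
    - [0,0.1,0,0,0,0,1]
    - [0,0.1,0,0,0,0,1]
    - [0,0,0,0,0,0,1]
    - [0,0,0,0,0,0,1]

```text
clock: 60.43
eef_pos: [553.5, 352.1, 70.1]
tool_rot: [-0.002, 0.139, 0.99, -0.005]
ft_force: [-6.6, -16.6, 7.0]
finger_gap: 13.7
grasp_force: 35.0
```

Request:
move_arm:
  motion:
    - [0,-1.5,0,0,0,0,1]
    - [0,-2.4,-0.4,0,0,0,1]
    - [1.36,-0.4,-2.3,0,0,0,1]
    - [1.36,-0.4,-2.3,0,0,0,1]
    - [1.36,-0.4,-2.3,0,0,0,1]
    - [0.66,-1.83,-0.04,0,0,0.11,1]
    - [0.45,-1.89,-0.04,0,0,0.11,1]
    - [0.24,-1.93,-0.04,0,0,0.11,1]
    - [0.03,-1.94,-0.04,0,0,0.11,1]
    - [-0.19,-1.93,-0.04,0,0,0.11,1]
    - [-0.4,-1.9,-0.04,0,0,0.11,1]
    - [-0.61,-1.85,-0.04,0,0,0.11,1]

```text
clock: 61.43
eef_pos: [421.9, 207.7, 146.6]
tool_rot: [0.0, 0.503, 0.864, 0.0]
ft_force: [-0.4, -0.5, -1.5]
finger_gap: 14.0
grasp_force: 35.0
```

Request:
move_arm:
  motion:
    - [-2.6,1.45,0.11,0,0,0,1]
    - [-2.6,1.45,0.11,0,0,0,1]
    - [-2.6,1.45,0.11,0,0,0,1]
    - [0,0,0,0,0,0,1]
    - [0,0,0,0,0,0,1]
    - [0,0,0,0,0,0,1]

```text
clock: 61.93
eef_pos: [498.6, 162.5, 142.9]
tool_rot: [-0.001, 0.501, 0.866, -0.0]
ft_force: [-0.5, -0.2, -2.2]
finger_gap: 13.6
grasp_force: 35.0
```

```bash
python3 tray.py; python3 look.py|grep -v fin;python3 -c "
from plan import *
plan([(498.7,163.2,90,29.7,1),(498.7,163.2,74,29.7,1)],step=20)"
```

```text
top yaw 29.7 front x -62.8 (want -53.5) sides y [108.4, -106.3] (want +-107.5) n 70
scene yaw 30.7 front x -58.9 (want -53.5) sides y [107.2, -106.4] (want +-107.5) n 388
top
[497. 165.  73.]
[464.  54.  26.]
scene
  x,y,z,w,h,box axis deg [522.9 119.2  69.9  37.5  14.5  31.5]
  x,y,z,w,h,box axis deg [547.2  74.8  69.9  36.2  13.9  29. ]
  x,y,z,w,h,box axis deg [570.8  35.5  69.8  37.6  15.   33.1]
[539.  94.  -1.]
[464.  53.  27.]
at [498.8 162.9 143.2] psi 30.0 j6 -0.36 j1 0.17 F [-0.2 -0.3 -1.1] gap 13.8 gf 35.0 t 62.3
4
[[0.01,0,1.77,0,0,0.002,1],[0.01,0,1.77,0,0,0.002,1],[0.01,0,1.77,0,0,0.002,1],[0,0,1.6,0,0,0,1]]
```

Request:
move_arm:
  motion:
    - [0,0,1.7,0,0,0.002,1]
    - [0,0,1.7,0,0,0.002,1]
    - [0,0,1.8,0,0,0.002,1]
    - [0,0,1.3,0,0,0,1]
    - [0,0,0.3,0,0,0,1]
    - [0,0,0.1,0,0,0,1]
    - [0,0,0,0,0,0,1]
    - [0,0,0,0,0,0,1]

```text
clock: 63.0
eef_pos: [500.0, 162.7, 75.3]
tool_rot: [0.001, 0.503, 0.864, 0.001]
ft_force: [0.4, -0.6, -1.6]
finger_gap: 13.9
grasp_force: 35.0
```

Request:
move_arm:
  motion:
    - [0,0,0.15,0,0,0,1]
    - [0,0,0.15,0,0,0,1]
    - [0,0,0,0,0,0,1]
    - [0,0,0,0,0,0,4]
    - [0,0,0,0,0,0,4]
    - [0,0,0,0,0,0,4]
    - [0,0,-1,0,0,0,4]
    - [0,0,-3,0,0,0,4]
    - [0,0,-3,0,0,0,4]
    - [2,-2,-1,0,0,0,4]
    - [3,-3,0,0,0,0,4]
    - [1,-2,0,0,0,0,4]

```text
clock: 64.0
eef_pos: [407.6, 181.1, 152.7]
tool_rot: [0.0, 0.503, 0.864, 0.001]
ft_force: [-0.6, -0.6, -0.2]
finger_gap: 39.9
grasp_force: 0.0
```

```bash
python3 look.py z8|grep -v fin;python3 tray.py; python3 - <<'E'
import numpy as np,cv2
ims=[]
for c,(x0,y0,x1,y1) in {'top':(330,110,530,260),'scene':(280,200,480,350)}.items():
    f=np.load(f'{c}1.npz')['f'][y0:y1,x0:x1,::-1]
    ims.append(cv2.resize(f,None,fx=4,fy=4,interpolation=cv2.INTER_CUBIC)[:, :])
cv2.imwrite('pics/p8.png',cv2.resize(np.vstack(ims),None,fx=.5,fy=.5))
E
```

```text
top
  x,y,z,w,h,box axis deg [672.9 456.4  68.5  39.2  16.2  29.5]
  x,y,z,w,h,box axis deg [571.3  36.6  72.5  38.6  10.8  28.1]
scene
  x,y,z,w,h,box axis deg [497.5 162.5  70.2  37.4  15.1  28. ]
  x,y,z,w,h,box axis deg [523.  118.8  69.8  37.1  14.7  29.5]
  x,y,z,w,h,box axis deg [548.   75.3  69.9  36.   16.5  28.1]
  x,y,z,w,h,box axis deg [571.1  35.7  70.   37.3  15.2  35.1]
[538.  95.   1.]
[461.  48.  29.]
top few
scene yaw 29.5 front x -57.9 (want -53.5) sides y [None, -106.4] (want +-107.5) n 425
```

View pics/p8.png

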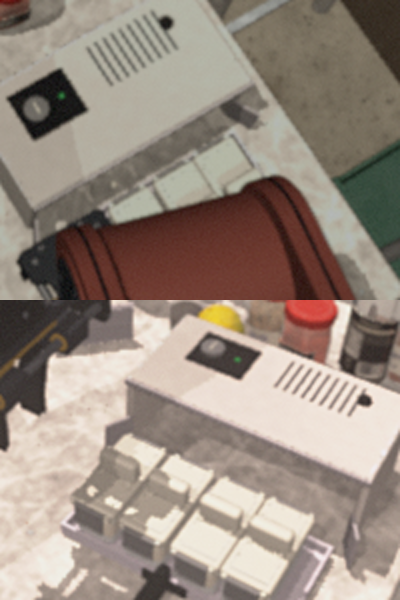

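The tray now holds all four boxes upright, side by side; box A at the far end was knocked about 1 cm but still stands in its place. Moving to the fin, then I'll check the clips from above.

```bash
python3 -c "
from plan import *
plan([(440,43.5,140,-60.3,4)],step=33)"
```

```text
at [410.4 179.8 151.5] psi 29.6 j6 -0.28 j1 0.24 F [ 1.  -1.1 -0.4] gap 39.8 gf 0.0 t 64.4
14
[[-0.95,-0.3,0.08,0,0,0.112,4],[-0.98,-0.19,0.08,0,0,0.112,4],[-0.99,-0.08,0.08,0,0,0.112,4],[-1.0,0.03,0.08,0,0,0.112,4],[-0.99,0.14,0.08,0,0,0.112,4],[-0.96,0.25,0.08,0,0,0.112,4],[-0.93,0.36,0.08,0,0,0.112,4],[-0.88,0.46,0.08,0,0,0.112,4],[-0.83,0.56,0.08,0,0,0.112,4],[-0.76,0.65,0.08,0,0,0.112,4],[-0.68,0.73,0.08,0,0,0.112,4],[-0.6,0.8,0.08,0,0,0.112,4]]
[[-0.5,0.86,0.08,0,0,0.112,4],[-0.4,0.91,0.08,0,0,0.112,4]]
```

Request:
move_arm:
  motion:
    - [-0.95,-0.3,0.08,0,0,0.112,4]
    - [-0.98,-0.19,0.08,0,0,0.112,4]
    - [-0.99,-0.08,0.08,0,0,0.112,4]
    - [-1.0,0.03,0.08,0,0,0.112,4]
    - [-0.99,0.14,0.08,0,0,0.112,4]
    - [-0.96,0.25,0.08,0,0,0.112,4]
    - [-0.93,0.36,0.08,0,0,0.112,4]
    - [-0.88,0.46,0.08,0,0,0.112,4]
    - [-0.83,0.56,0.08,0,0,0.112,4]
    - [-0.76,0.65,0.08,0,0,0.112,4]
    - [-0.68,0.73,0.08,0,0,0.112,4]
    - [-0.6,0.8,0.08,0,0,0.112,4]

```text
clock: 65.4
eef_pos: [435.3, 62.0, 141.4]
tool_rot: [-0.0, 0.933, 0.36, -0.0]
ft_force: [0.8, 0.3, -1.2]
finger_gap: 39.9
grasp_force: 0.0
```

Request:
move_arm:
  motion:
    - [-0.5,0.86,0.08,0,0,0.112,4]
    - [-0.4,0.91,0.08,0,0,0.112,4]
    - [0,0,0,0,0,0,4]
    - [0,0,0,0,0,0,4]
    - [0,0,0,0,0,0,4]

```text
clock: 65.82
eef_pos: [439.1, 43.6, 139.8]
tool_rot: [-0.0, 0.966, 0.258, -0.0]
ft_force: [-0.3, 0.1, -0.3]
finger_gap: 39.8
grasp_force: 0.0
```

```bash
python3 look.py|grep -v NNN; python3 - <<'E'
from plan import *
import numpy as np
a=np.radians(29.5);ex=np.array([np.cos(a),np.sin(a)]);ey=np.array([-ex[1],ex[0]])
for c in ['top','scene']:
    P=np.load(c+'1.npz')['P'];d=P[...,:2]-np.array((538.3,93.7));X=d@ex;Y=d@ey;Z=P[...,2]
    for y in (-67,-21,30,80):
        m=(abs(Y-y)<12)&(Z>22)&(Z<56)&(abs(X)<85); n=(abs(Y-y)<17)&(Z>24)&(Z<44)&(abs(X)<85)
        print(c,y,'lid X',np.percentile(X[m],[1,99]).round(1) if m.sum()>20 else None,'side X',np.percentile(X[n],[1,50,99]).round(1) if n.sum()>5 else None)
plan([(450,43.5,60,-60.3,4),(450,43.5,24,-60.3,4)],step=30)
ims=[]
for c,(x0,y0,x1,y1) in {'top':(330,110,530,260),'scene':(280,200,480,350)}.items():
    f=np.load(f'{c}1.npz')['f'][y0:y1,x0:x1,::-1]
    ims.append(cv2.resize(f,None,fx=2,fy=2,interpolation=cv2.INTER_CUBIC))
cv2.imwrite('pics/p9.png',np.vstack(ims))
E
```

```text
top
  x,y,z,w,h,box axis deg [673.8 453.2  68.7  37.8  13.6  41.4]
  x,y,z,w,h,box axis deg [569.8  36.4  72.   39.5  14.1  30.1]
  x,y,z,w,h,box axis deg [545.8  74.8  71.7  37.2  13.8  29.4]
  x,y,z,w,h,box axis deg [521.2 118.8  72.   38.3  14.2  30.8]
  x,y,z,w,h,box axis deg [496.3 163.4  71.8  37.8  14.6  30. ]
[461.  55.  28.]
fin [482.72  62.4   33.04  17.99  12.68  31.23   0.55  64.  ]
scene
  x,y,z,w,h,box axis deg [570.7  35.6  69.6  37.4  14.9  30.2]
[540.  94.   1.]
[461.  47.  30.]
fin [468.44  53.87  31.22  56.15  12.43  29.12   0.51 218.  ]
top -67 lid X [-53.3  49.9] side X [-53.9 -53.1  34.8]
top -21 lid X [-54.5  48.4] side X [-71.7 -54.9 -52.6]
top 30 lid X [-54.9  48.2] side X [-55.6 -54.7 -53.4]
top 80 lid X [-54.8  48.3] side X [-55.5 -54.7 -49.4]
scene -67 lid X [-52.3  50.2] side X [-52.9 -50.8 -41.8]
scene -21 lid X [-53.8 -12.3] side X [-83.7 -52.5 -42. ]
scene 30 lid X [-53.8 -40.8] side X [-53.9 -51.7 -50.4]
scene 80 lid X [-53.4  -4.8] side X [-53.4 -51.7 -42.9]
at [438.9  43.8 140. ] psi -60.1 j6 0.97 j1 -0.08 F [-0.4  0.9  0.2] gap 40.0 gf 0.0 t 66.1
5
[[0.32,0.19,2.67,0,0,0.001,4],[0.32,0.19,2.67,0,0,0.001,4],[0.32,0.19,2.67,0,0,0.001,4],[0,0,1.8,0,0,0,4],[0,0,1.8,0,0,0,4]]
```

View pics/p9.png

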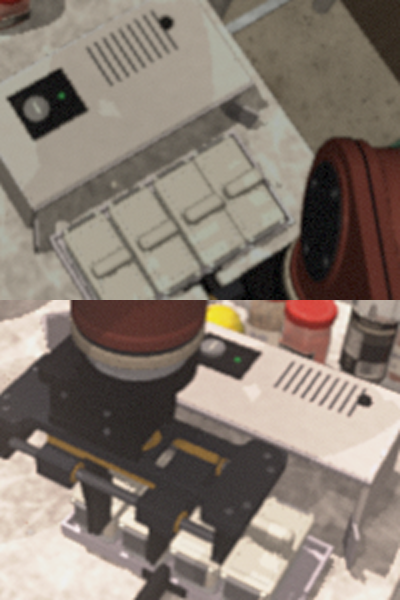

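Each box measures about 103–104 mm over both ends, so every clip is shut. The tray axis lines up with the chiller. Taking the fin at its outer part.

Request:
move_arm:
  motion:
    - [0.32,0.19,2.67,0,0,0.002,4]
    - [0.32,0.19,2.67,0,0,0.002,4]
    - [0.32,0.19,2.67,0,0,0.001,4]
    - [0,0,1.8,0,0,0,4]
    - [0,0,1.6,0,0,0,4]
    - [0,0,0,0,0,0,4]
    - [0,0,0,0,0,0,0.8]
    - [0,0,0,0,0,0,0.8]
    - [0,0,0,0,0,0,0.8]
    - [0,0,0,0,0,0,0.8]
    - [0,0,0,0,0,0,0.8]
    - [0,0,0,0,0,0,0.8]
  grip_force: 30

```text
clock: 67.12
eef_pos: [450.7, 43.5, 26.7]
tool_rot: [-0.0, 0.967, 0.255, 0.001]
ft_force: [-0.8, 1.4, 4.4]
finger_gap: 11.6
grasp_force: 30.0
```

Request:
move_arm:
  motion:
    - [0,0,0,0,0,0,0.8]
    - [0,0,0,0,0,0,0.8]
    - [0.3,0,0,0,0,0,0.8]
    - [0.6,0,0,0,0,0,0.8]
    - [0.6,0,0,0,0,0,0.8]
    - [0.3,0,0,0,0,0,0.8]
    - [0,0,0,0,0,0,0.8]
    - [0,0,0,0,0,0,0.8]

```text
clock: 67.78
eef_pos: [465.3, 51.5, 26.5]
tool_rot: [0.0, 0.967, 0.255, -0.001]
ft_force: [-5.3, -2.5, 10.9]
finger_gap: 11.6
grasp_force: 30.0
```

```bash
python3 -c "
from plan import *
plan([])
from look import handles
P=cloud(snap('top'))
for h in handles(P): print(h)
from meas import rect
print(rect(P,(653,159),170,85,98)); print(rect(cloud(snap('scene')),(653,159),170,85,98))"
```

```text
at [465.3  51.5  26.5] psi -60.5 j6 1.0 j1 -0.06 F [-5.3 -2.5 10.9] gap 11.6 gf 30.0 t 67.8
0
[672.5 458.1  68.4  40.   18.   21.4]
[584.3  44.4  72.3  37.5  14.3  28.6]
[561.3  81.7  72.1  39.7  14.4  30.1]
[535.6 126.3  72.1  38.9  14.5  31.7]
[511.3 169.9  72.1  38.4  14.4  29.9]
[ 6.5241e+02  1.5886e+02  9.2120e+01  2.4265e+02  1.2448e+02 -6.0380e+01
 -1.0500e+00  8.1190e+03]
[ 6.7334e+02  1.2366e+02  9.0350e+01  1.6213e+02  1.2574e+02 -6.0420e+01
 -1.0500e+00  3.9950e+03]
```

Request:
move_arm:
  motion:
    - [0.4,0,0,0,0,0,0.8]
    - [0.7,0,0,0,0,0,0.8]
    - [0.9,0,0,0,0,0,0.8]
    - [0.9,0,0,0,0,0,0.8]
    - [0.9,0,0,0,0,0,0.8]
    - [0.7,0,0,0,0,0,0.8]
    - [0.4,0,0,0,0,0,0.8]
    - [0.1,0,0,0,0,0,0.8]
    - [0,0,0,0,0,0,0.8]

```text
clock: 68.63
eef_pos: [508.6, 76.0, 26.6]
tool_rot: [0.001, 0.967, 0.255, -0.001]
ft_force: [-7.4, -3.9, 10.7]
finger_gap: 11.9
grasp_force: 30.0
```

Request:
move_arm:
  motion:
    - [0.4,0,0,0,0,0,0.8]
    - [0.6,0,0,0,0,0,0.8]
    - [0.7,0,0,0,0,0,0.8]
    - [0.7,0,0,0,0,0,0.8]
    - [0.7,0,0,0,0,0,0.8]
    - [0.5,0,0,0,0,0,0.8]
    - [0.3,0,0,0,0,0,0.8]
    - [0.1,0,0,0,0,0,0.8]
    - [0,0,0,0,0,0,0.8]

```text
clock: 69.38
eef_pos: [543.2, 95.5, 26.6]
tool_rot: [0.001, 0.967, 0.255, -0.002]
ft_force: [-8.1, -4.6, 10.2]
finger_gap: 11.7
grasp_force: 30.0
```

Request:
move_arm:
  motion:
    - [0.3,0,0,0,0,0,0.8]
    - [0.4,0,0,0,0,0,0.8]
    - [0.4,0,0,0,0,0,0.8]
    - [0.4,0,0,0,0,0,0.8]
    - [0.3,0,0,0,0,0,0.8]
    - [0.2,0,0,0,0,0,0.8]
    - [0,0,0,0,0,0,0.8]
    - [0,0,0,0,0,0,0.8]

```text
clock: 70.05
eef_pos: [560.7, 105.4, 26.6]
tool_rot: [0.0, 0.967, 0.255, -0.001]
ft_force: [-6.9, -3.7, 10.1]
finger_gap: 11.7
grasp_force: 30.0
```

Request:
move_arm:
  motion:
    - [0.1,0,0,0,0,0,0.8]
    - [0.1,0,0,0,0,0,0.8]
    - [0,0,0,0,0,0,0.8]
    - [0,0,0,0,0,0,0.8]

```text
clock: 70.38
eef_pos: [562.0, 106.2, 26.6]
tool_rot: [0.001, 0.967, 0.255, -0.002]
ft_force: [-9.1, -5.7, 11.8]
finger_gap: 11.8
grasp_force: 30.0
```

Request:
move_arm:
  motion:
    - [0.1,0,0,0,0,0,0.8]
    - [0.1,0,0,0,0,0,0.8]
    - [0.1,0,0,0,0,0,0.8]
    - [0,0,0,0,0,0,0.8]
    - [0,0,0,0,0,0,0.8]

```text
clock: 70.8
eef_pos: [564.2, 107.4, 26.6]
tool_rot: [0.001, 0.967, 0.255, -0.002]
ft_force: [-11.0, -5.2, 14.4]
finger_gap: 11.5
grasp_force: 30.0
```

Request:
move_arm:
  motion:
    - [0.1,0,0,0,0,0,0.8]
    - [0.1,0,0,0,0,0,0.8]
    - [0,0,0,0,0,0,0.8]
    - [0,0,0,0,0,0,0.8]

```text
clock: 71.13
eef_pos: [564.3, 107.6, 26.5]
tool_rot: [0.001, 0.967, 0.255, -0.005]
ft_force: [-16.7, -9.5, 20.0]
finger_gap: 11.7
grasp_force: 30.0
```

Request:
move_arm:
  motion:
    - [0.1,0,0,0,0,0,0.8]
    - [0,0,0,0,0,0,0.8]
    - [-0.4,0,0,0,0,0,3]
    - [0,0,0,0,0,0,3]
    - [0,0,0,0,0,0,3]
    - [0,0,0,0,0,0,3]
    - [0,0,-2,0,0,0,3]
    - [0,0,-4,0,0,0,3]
    - [0,0,-4,0,0,0,3]
    - [-3,0,-4,0,0,0,3]
    - [-4,0,-4,0,0,0,3]
    - [-4,0,-2,0,0,0,3]

```text
clock: 72.13
eef_pos: [486.9, 63.3, 211.2]
tool_rot: [0.001, 0.967, 0.255, 0.003]
ft_force: [0.3, -0.8, 0.7]
finger_gap: 29.9
grasp_force: 0.0
```

Request:
move_arm:
  motion:
    - [-3,-4,0,0,0,0,3]
    - [-3,-4,0,0,0,0,3]
    - [0,-4,0,0,0,0,3]
    - [0,-4,0,0,0,0,3]
    - [0,-4,0,0,0,0,3]
    - [0,-4,0,0,0,0,3]
    - [0,0,0,0,0,0,3]
    - [0,0,0,0,0,0,3]

```text
clock: 72.8
eef_pos: [329.0, 237.6, 207.5]
tool_rot: [-0.0, 0.966, 0.257, 0.0]
ft_force: [-0.1, 0.0, -0.3]
finger_gap: 29.9
grasp_force: 0.0
```

```bash
python3 - <<'E'
from plan import *
from meas import rect
plan([])
a=np.radians(29.4);ex=np.array([np.cos(a),np.sin(a)]);ey=np.array([-ex[1],ex[0]])
ims=[]
for c,(x0,y0,x1,y1) in {'top':(330,110,530,260),'scene':(280,200,480,350)}.items():
    s=snap(c);P=cloud(s);print(c,rect(P,(572,112),60,25,36),rect(P,(653,159),170,85,98))
    d=P[...,:2]-np.array((653.6,159));X=d@ex;Y=d@ey;Z=P[...,2]
    m=(Z>9)&(Z<18)&(abs(Y)<100)&(abs(Y)>15)&(X>-80)&(X<-45);print('front wall X (want ~-56.5)',np.percentile(X[m],[5,50,95]).round(1) if m.sum() else None)
    for d in cams.mark_of('tray',c)[:1]: print(np.round(d['centre']))
    ims.append(cv2.resize(s['frame'][y0:y1,x0:x1,::-1],None,fx=2,fy=2,interpolation=cv2.INTER_CUBIC))
cv2.imwrite('pics/p10.png',np.vstack(ims))
E
```

```text
at [329.  237.6 207.5] psi -60.2 j6 1.48 j1 0.43 F [-0.1  0.  -0.3] gap 29.9 gf 0.0 t 72.8
0
top [5.8789e+02 1.1649e+02 3.2580e+01 6.7920e+01 3.2660e+01 9.6000e-01
 2.0000e-02 2.0000e+02] [ 6.5264e+02  1.5910e+02  9.2170e+01  2.4312e+02  1.2441e+02 -6.0400e+01
 -1.0500e+00  8.1100e+03]
front wall X (want ~-56.5) [-60.  -56.7 -54.8]
scene [5.8107e+02 1.1727e+02 3.1120e+01 5.4260e+01 1.1630e+01 3.0960e+01
 5.4000e-01 1.5200e+02] [ 6.5374e+02  1.5881e+02  9.0460e+01  2.4217e+02  1.2611e+02 -6.0510e+01
 -1.0600e+00  5.9310e+03]
front wall X (want ~-56.5) [-56.9 -53.4 -45.5]
[650. 160.  -1.]
```

View pics/p10.png

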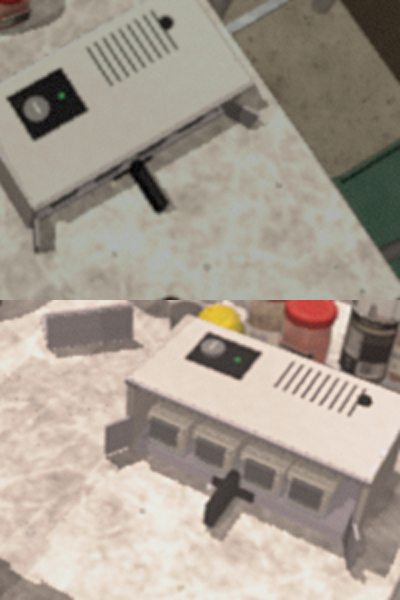

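The tray is fully home: its front is flush with the chiller, and all four boxes stand inside with their clips shut. The arm is clear, so I'm handing in.

```bash
python3 -c "
from h import *
print(env.sign_off())"
```

```text
the job is handed in; nothing more can be done
None
```

All four boxes have both clips pressed shut and stand upright on the tray, which is fully home in the chiller; the job was handed in at about 73 s (no verdict came back).

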